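# Pack out the bench filter press with spacer plates and hold it shut

## Robot

A 7-joint arm with a two-finger parallel gripper is mounted at the origin on the work surface. World frame = base frame: x ahead of the robot, y to its left, z up, the work surface at z = 0. Lengths are in m, angles in rad, forces in N, time in s.
With the tool pointing down it reaches from about 0.4 to 0.875 m from the base axis. Payload 19.3 kg.
Tool frame: the origin (TCP) lies on the centre line of the jaws, within the pads' length; the fingertips stand 14 mm ahead of it and the grasp point (between the pads) lies 5 mm behind it; x points along the fingers, y is the direction in which the jaws open and shut, and the axes are right-handed (so a half turn about x gives the same grasp; the last joint's range is limited). The gripper opens to 85 mm and grips with 20 to 120 N. Pads are 22 mm wide; open, the fingers measure 114 mm over their backs; the gripper's body (76 mm by 85 mm) begins 54 mm behind the grasp point. The pads swing forward as they close: fully open they stand 13 mm farther back than shut.
Start: joints at [1.121, 0.521, -0.036, 1.599, 0.021, 1.021, -0.113], TCP at [0.232, -0.58, 0.245] pointing down, gripper open.
Joint ranges: [-2.91, 2.91], [-0.3, 2.13], [-1.5, 1.42], [0.17, 2.43], [-1.26, 4.41], [0.16, 1.93], [-2.52, 2.52]. Speed limits (rad/s): [1.89, 1.89, 2.39, 2.39, 3.01, 3.01, 3.01].

## Interface

Orientations are given as [roll, pitch, yaw] about the fixed x, y, z axes, in that order (R = Rz(yaw) Ry(pitch) Rx(roll)).
In Python, from workcell import monitor, optics, bot gives the robot as it stands.
- The arm moves only by the tool arm_command, never from a script. Its arguments are lists of equal length, an entry for each row: "delta_pos": the shift along the tool's x, y, z as a fraction of full scale, a list of three; "rotation": the turn, a rotation vector about the tool's x, y, z as a fraction of full scale, a list of three. In form: {"delta_pos": [[dx, dy, dz], ...], "rotation": [[wx, wy, wz], ...]}. A call has 1 to 10 rows; each row shifts and turns the pose as measured when the row begins, along the tool's axes as they then stand; what a row does not reach is not made up. Full scale, the value 1, is 30 mm for a shift and 6 degrees for a turn. A row lasts 1/10 s, in which the tool goes at most 50 mm and 8.59 degrees, less where a joint would pass 70% of its speed; a pose out of reach is approached as far as the arm can. A call with a number of a shift or a turn outside -1 to 1 is refused whole. A call with a gripper value outside its range is refused whole. "gripper" is the closure, from -1 (fully open) to 1 (shut), so that 0 is half open, set as the call begins (left out, the last holds). The fingers move at their own pace and stop on an object; "grip_force" is the grip in N (left out, the last holds). Time passes only in rows, so rows that do not move let the fingers close. It gives the time, the measured TCP pose, the force and the opening at its end, in the units of the state.
- monitor.observe(): the state, without advancing time (a new reading comes with each control period).
- optics.grab_frame(name): name is "side" or "top" or "wrist"; returns the picture (400x640x3 uint8, red, green, blue); there is no depth.
- optics.camera_params(name): a dict with "fx", "fy", "cx", "cy" (pixels), "dist_coeffs" ([k1, k2, p1, p2, k3] as OpenCV has them; the pictures are not rectified), "origin" and "rotation" of the camera in the world. Camera axes: x right, y down, z forward; pixel columns grow to the right and rows downward; lengths in m; the calibration is good to about 2 mm. A picture is of the moment at which its call begins: read the wrist's pose just before it. camera_params takes no time and is no camera call; for the wrist camera it gives the pose at the moment of the call.
- bot.job_done(): hands the job in, once; it reports no verdict.
The state is a dict: "clock": time; "qpos": joint angles; "qd": joint speeds; "joint_efforts": joint torques, N m; "position": TCP position; "tool_rot": TCP orientation; "force": force on the tool from outside, world axes, zero at the start; "moment": the same for the moment, N m; "grip_width": finger opening in m.
Only numpy, scipy, OpenCV 4.12 (cv2) and the standard library are available. Lean on these libraries where they do the work, as an engineer would, in place of code of your own. Each camera call takes 0.05 s, during which the arm holds its last target. There are 200 camera calls.

## Task

This run uses only three filter plates, so the bench filter press has to be packed out: take blank spacer plates one at a time from the rack and hang them by their ears on the side bars between the filter plates and the moving head, until the moving head, pushed by its handle, bears firmly on the stack with at least 3 mm of its travel still in hand before its stop (one to three spacers; feel for it). Finish while still holding the moving head pushed in, so that the whole stack stays squeezed against the fixed head until someone locks it; do not let go at the end. Leave the filter plates hanging in the press, the spacers you do not need hanging in the rack, and the other things on the bench where they are.

Things in the scene. Friction and masses are not known exactly. Their poses are not given: they have to be found in the camera images.
- press: steel bench filter press, fixed. Origin on the bench under its middle; y axis along its two side bars (tops 85 mm up, 250 mm long, 12 mm wide, 66 mm clear between), from fixed head (-y) to end plate (+y); plate widths lie along x. A plate hanging on the bars has its lower edge 30 mm, body top 115 mm, tab centre 136 mm, tab top 157 mm above the bench
- fixed_head: fixed head of the press: 100 mm wide steel plate, top 122 mm above the bench, with a gauge on top reaching 180 mm. Its frame coincides with the press's frame; its flat inner face looks along press +y and lies at y = -109 mm
- crosshead: aluminium block locked on the bars, that guides the moving head, fixed for the job but set anew each time. Same axes as the press; origin at bench height below the middle of its face that looks to the moving head (-y); block 22 mm thick, knobs on top reach 134 mm above the bench
- follower (a joint): travel of the moving head towards the fixed head (press -y) in m: 0 fully back, 0.020 on its own stop (which then takes the push, not the plates). A weak return spring (about 2 N back, 3 N at the stop) and a little friction push it back when let go
- moving_head: moving head of the press: steel plate 60 mm wide, 14 mm thick, top of the plate 115 mm above the bench, with a grey plastic handle behind it; slides along the bars on two rods from the crosshead. Its frame coincides with the crosshead's frame when fully back
- head_face (a point): middle of the moving head's pressing face, which looks along press -y, 85 mm above the bench; 80 mm in front (-y) of the crosshead's face when fully back
- handle (a point): where to take the moving head's upright handle: 30 mm across (along press x), 14 mm along press y, from 112 mm to 160 mm above the bench free all round; this point is 139 mm above the bench and 43 mm behind (+y of) the pressing face, 37 mm in front of the crosshead
- filter_0: white plastic filter plate already hanging in the press, number 1 of 3 counted from the fixed head, 14 mm thick with its filter sheets, 60 mm wide, 85 mm tall, ears 88 mm over both and 12 mm high (undersides 55 mm above the plate's lower edge) that rest on the bars, lifting tab 30 mm wide and 42 mm tall on its upper edge. Origin at the centre of its lifting tab; y axis along its thickness
- filter_1: white plastic filter plate already hanging in the press, number 2 of 3 counted from the fixed head, 14 mm thick with its filter sheets, 60 mm wide, 85 mm tall, ears 88 mm over both and 12 mm high (undersides 55 mm above the plate's lower edge) that rest on the bars, lifting tab 30 mm wide and 42 mm tall on its upper edge. Origin at the centre of its lifting tab; y axis along its thickness
- filter_2: white plastic filter plate already hanging in the press, number 3 of 3 counted from the fixed head, 14 mm thick with its filter sheets, 60 mm wide, 85 mm tall, ears 88 mm over both and 12 mm high (undersides 55 mm above the plate's lower edge) that rest on the bars, lifting tab 30 mm wide and 42 mm tall on its upper edge. Origin at the centre of its lifting tab; y axis along its thickness
- rack: steel rack, fixed to the bench, with two rails like the press's bars (tops 85 mm above the bench, 170 mm long, 66 mm clear between them, 82 mm over both) on which four spacer plates hang about 36 mm apart. Origin on the bench under its middle, y axis along the rails
- spacer_a: blank white plastic spacer plate, 12 mm thick, about 80 g, hanging in the rack; 60 mm wide, 85 mm tall, ears 88 mm over both and 12 mm high (undersides 55 mm above the plate's lower edge) that rest on the bars, lifting tab 30 mm wide and 42 mm tall on its upper edge. Origin at the tab's centre (the grip), 106 mm above the lower edge, 21 mm above the body's top; x along width, y along thickness
- spacer_b: blank white plastic spacer plate, 12 mm thick, about 80 g, hanging in the rack; 60 mm wide, 85 mm tall, ears 88 mm over both and 12 mm high (undersides 55 mm above the plate's lower edge) that rest on the bars, lifting tab 30 mm wide and 42 mm tall on its upper edge. Origin at the tab's centre (the grip), 106 mm above the lower edge, 21 mm above the body's top; x along width, y along thickness
- spacer_c: blank white plastic spacer plate, 12 mm thick, about 80 g, hanging in the rack; 60 mm wide, 85 mm tall, ears 88 mm over both and 12 mm high (undersides 55 mm above the plate's lower edge) that rest on the bars, lifting tab 30 mm wide and 42 mm tall on its upper edge. Origin at the tab's centre (the grip), 106 mm above the lower edge, 21 mm above the body's top; x along width, y along thickness
- spacer_d: blank white plastic spacer plate, 12 mm thick, about 80 g, hanging in the rack; 60 mm wide, 85 mm tall, ears 88 mm over both and 12 mm high (undersides 55 mm above the plate's lower edge) that rest on the bars, lifting tab 30 mm wide and 42 mm tall on its upper edge. Origin at the tab's centre (the grip), 106 mm above the lower edge, 21 mm above the body's top; x along width, y along thickness
- vial: small glass vial with black cap, 27 mm across, 58 mm tall, between rack and press; bystander, to be left alone
- buffer_bottle: bottle with a blue cap, 80 mm across, 155 mm tall, beyond the press and the rack; bystander, to be left alone
- beaker: glass beaker, 60 mm across, 75 mm tall, beyond the press; bystander, to be left alone
- clamp_gasket: flat rubber ring, 50 mm across, 6 mm thick, lying on the bench; bystander, to be left alone
- spanner: steel spanner, 160 mm long, lying on the bench between rack and press; bystander, to be left alone
- column_fitting: red column end fitting, 42 mm across, 48 mm tall; bystander, to be left alone
- small_parts_tray: low grey plastic tray, 90 x 140 x 22 mm; bystander, to be left alone

How it is judged:
By the outcome, as a careful person would: the job done as asked, in the order asked, and still so for the second after the job is handed in, while the arm keeps its last pose, push and grip.
It also fails if it takes over 72 s, if anything falls off the work surface, if the arm or the gripper's body presses on something with over 40 N, if the wrist force passes 120 N, or if a joint passes its speed limit or range.

## Working session

There is one attempt and no reset: what is moved stays moved. The work goes in short steps, Python scripts to look and compute and a tool call to move; the robot and the scene stay as the last step left them, time stands still between calls to the robot, and variables do not carry over. Pictures are saved under pics/ and viewed, about 8 in all and at most 12, crops included, and the job is handed in when it is done.

Besides the shell and the picture viewer there is one more tool, called after "Call:" by a JSON object that holds its "name" and its "arguments". arm_command: Moves the arm, as the interface text tells. Its arguments: {"type":"object","properties":{"delta_pos":{"type":"array","items":{"type":"array","items":{"type":"number"}}},"rotation":{"type":"array","items":{"type":"array","items":{"type":"number"}}},"gripper":{"type":"number"},"grip_force":{"type":"number"}},"required":["delta_pos","rotation"]}

```bash
mkdir -p pics; python3 - <<'E'
from workcell import monitor, optics, bot
import cv2,json
s=monitor.observe();print(s)
for n in ("top","side"):
    im=optics.grab_frame(n);cv2.imwrite(f"pics/{n}0.png",im[:,:,::-1]);print(n,optics.camera_params(n))
E
```

```text
{'clock': 0.0, 'qpos': array([ 1.12080192,  0.52202168, -0.03635993,  1.60001599,  0.0211997 ,
        1.02110047, -0.11280267]), 'qd': array([ 6.09479093e-04,  8.81122905e-04, -9.48313171e-04, -1.67770601e-03,
       -8.10473876e-04,  8.92168661e-05, -1.76043194e-03]), 'joint_efforts': array([-8.72481523e-04, -9.27105474e+01,  1.97957575e+00, -3.69917858e+01,
        1.78499072e-02,  8.30627483e-03,  4.93148161e-05]), 'position': array([ 0.23156693, -0.58016272,  0.24471772]), 'tool_rot': array([-1.51305321,  1.56963574,  2.00834941]), 'force': array([-0.25759963, -0.61481288,  1.11205719]), 'moment': array([0.0353378 , 0.01977328, 0.02637867]), 'grip_width': 0.08533983825637806}
top {'fx': 421.5024179831146, 'fy': 421.5024179831146, 'cx': 318.9470699508924, 'cy': 196.4723699691787, 'dist_coeffs': array([-0.09352572,  0.        ,  0.        ,  0.        ,  0.        ]), 'origin': array([0.39977024, 0.00105479, 0.94108484]), 'rotation': array([-2.95311617,  0.02054769, -1.5990895 ])}
side {'fx': 494.271328379569, 'fy': 494.271328379569, 'cx': 313.84249681823263, 'cy': 204.52478638675532, 'dist_coeffs': array([-0.05795469,  0.        ,  0.        ,  0.        ,  0.        ]), 'origin': array([0.36288177, 0.91076371, 0.84254747]), 'rotation': array([-2.24648496,  0.00381387, -2.93364999])}
```

View pics/top0.png

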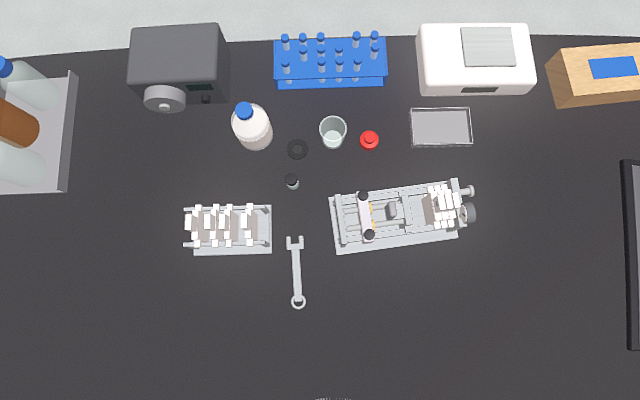

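View pics/side0.png

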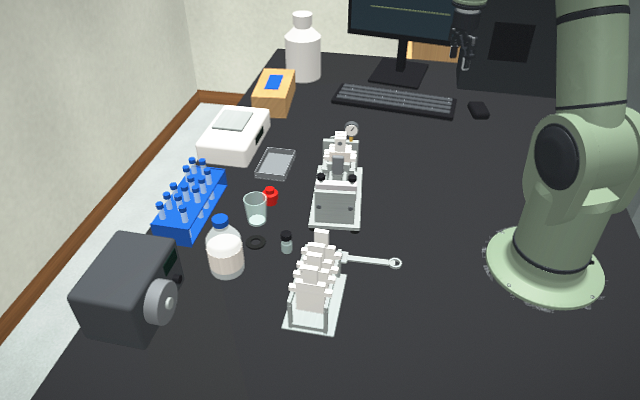

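```bash
cat > h.py <<'E'
import numpy as np, cv2
from scipy.spatial.transform import Rotation as R
from workcell import monitor, optics, bot
def crop(im,x0,y0,w,h,s,step=10):
    c=cv2.resize(im[y0:y0+h,x0:x0+w],None,fx=s,fy=s,interpolation=cv2.INTER_CUBIC)
    for x in range(-(-x0//step)*step,x0+w,step):
        X=int((x-x0)*s); cv2.line(c,(X,0),(X,6),(0,0,255),1); cv2.putText(c,str(x),(X,16),0,.33,(0,255,255),1)
    for y in range(-(-y0//step)*step,y0+h,step):
        Y=int((y-y0)*s); cv2.line(c,(0,Y),(6,Y),(0,0,255),1); cv2.putText(c,str(y),(8,Y+4),0,.33,(0,255,255),1)
    return c
def ray(P,px):
    K=np.array([[P['fx'],0,P['cx']],[0,P['fy'],P['cy']],[0,0,1]])
    u=cv2.undistortPoints(np.array([[px]],float),K,P['dist_coeffs'])[0,0]
    return P['origin'],R.from_euler('xyz',P['rotation']).as_matrix()@np.array([u[0],u[1],1])
def atz(P,px,z):
    o,d=ray(P,px); return o+d*(z-o[2])/d[2]
def proj(P,X):
    K=np.array([[P['fx'],0,P['cx']],[0,P['fy'],P['cy']],[0,0,1]])
    M=R.from_euler('xyz',P['rotation']).as_matrix().T
    return cv2.projectPoints(np.atleast_2d(np.array(X,float)),cv2.Rodrigues(M)[0],-M@P['origin'],K,P['dist_coeffs'])[0][:,0]
E
python3 - <<'E'
from h import *
im=cv2.imread('pics/top0.png')
a=crop(im,178,196,100,64,4.4); b=crop(im,322,174,165,84,4.8)
o=np.zeros((a.shape[0]+b.shape[0]-90,800,3),np.uint8)
o=np.zeros((a.shape[0]+b.shape[0],800,3),np.uint8)
o[:a.shape[0],:a.shape[1]]=a;o[a.shape[0]:,:b.shape[1]]=b[:,:800];print(o.shape)
cv2.imwrite('pics/c1.png',o[:690])
im=cv2.imread('pics/top0.png')
E
python3 -c "
import cv2;i=cv2.imread('pics/c1.png');cv2.imwrite('pics/c1.png',cv2.resize(i,None,fx=600/690,fy=600/690,interpolation=cv2.INTER_AREA)) if i.shape[0]>600 else 0"
```

```text
(685, 800, 3)
```

View pics/c1.png

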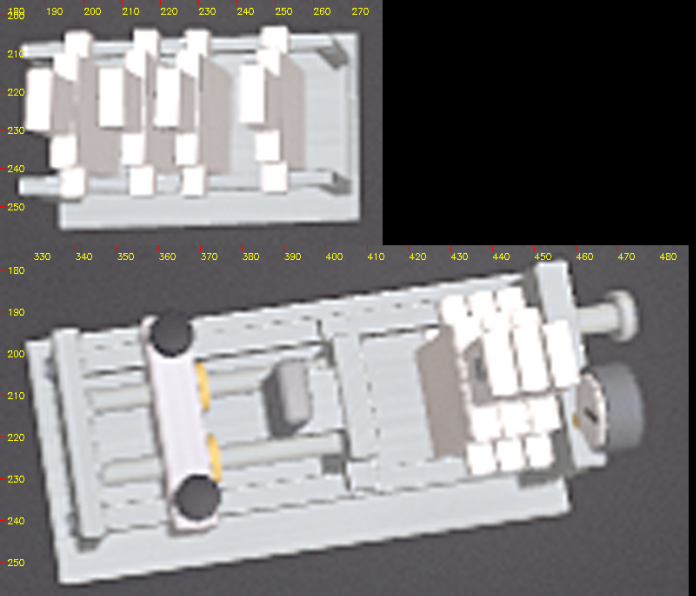

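```bash
python3 - <<'E'
from h import *
np.set_printoptions(precision=4,suppress=True)
P=optics.camera_params('top')
A=lambda x,y:(178+x/3.826,196+y/3.826)
B=lambda x,y:(322+x/4.174,174+(y-245)/4.174)
def s(n,px,z): print(n,np.round(px,1),atz(P,px,z)[:2])
for i,p in enumerate([(39.5,99),(112,97),(168,97),(253.5,95)]): s('tab%d'%i,A(*p),.157)
for i,p in enumerate([(78,43),(146,42),(197,42),(275,38)]): s('earU%d'%i,A(*p),.097)
for i,p in enumerate([(73,183),(142,181),(193,181),(273,177)]): s('earL%d'%i,A(*p),.097)
s('rbaseL',A(62,228),0.005);s('rbaseR',A(357,218),0.005)
s('pbaseL',B(63,582),.005);s('pbaseR',B(568,512),.005);s('pbaseUL',B(28,343),.005)
s('handle',B(294,393),.16)
for i,p in enumerate([(563,352),(530,358),(497,364)]): s('filt%d'%i,B(*p),.157)
s('knobU',B(171,334),.134);s('knobL',B(196,498),.134)
s('ffaceU',B(537,262),.122)
s('headU',B(333,330),.115);s('headL',B(352,480),.115)
E
```

```text
tab0 [188.3 221.9] [0.5086 0.2628]
tab1 [207.3 221.4] [0.5086 0.226 ]
tab2 [221.9 221.4] [0.5078 0.1978]
tab3 [244.3 220.8] [0.5075 0.1551]
earU0 [198.4 207.2] [0.5467 0.2625]
earU1 [216.2 207. ] [0.5461 0.2253]
earU2 [229.5 207. ] [0.5452 0.1975]
earU3 [249.9 205.9] [0.5461 0.1554]
earL0 [197.1 243.8] [0.4715 0.2635]
earL1 [215.1 243.3] [0.4717 0.2263]
earL2 [228.4 243.3] [0.471 0.199]
earL3 [249.4 242.3] [0.472  0.1565]
rbaseL [194.2 255.6] [0.4532 0.2982]
rbaseR [271.3 253. ] [0.4548 0.1244]
pbaseL [337.1 254.7] [ 0.4468 -0.0211]
pbaseR [458.1 238. ] [ 0.4747 -0.2922]
pbaseUL [328.7 197.5] [ 0.5758 -0.0067]
handle [392.4 209.5] [ 0.52   -0.1241]
filt0 [456.9 199.6] [ 0.5352 -0.2486]
filt1 [449.  201.1] [ 0.5329 -0.2332]
filt2 [441.1 202.5] [ 0.5307 -0.2178]
knobU [363.  195.3] [ 0.5537 -0.0725]
knobL [369.  234.6] [ 0.4767 -0.0804]
ffaceU [450.7 178.1] [ 0.5854 -0.2511]
headU [401.8 194.4] [ 0.5567 -0.1519]
headL [406.3 230.3] [ 0.4846 -0.1563]
```

```bash
cat >> h.py <<'E'
np.set_printoptions(precision=4,suppress=True)
def plan(target,yaw,n,f=1.0):
    """print rows to TCP target with tool x down and tool y along world direction yaw (nearest half turn)"""
    s=monitor.observe(); p=s['position'].copy(); M=R.from_euler('xyz',s['tool_rot']); target=np.array(target,float)
    best=None
    for k in (0,np.pi):
        y=np.array([np.cos(yaw+k),np.sin(yaw+k),0]); x=np.array([0,0,-1.]); T=R.from_matrix(np.c_[x,y,np.cross(x,y)])
        a=(M.inv()*T).magnitude()
        if best is None or a<best[0]: best=(a,T)
    T=best[1]; rv=(M.inv()*T).as_rotvec()
    print('clock',round(s['clock'],2),'pos',p,'q',s['qpos'],'F',s['force'],'w',round(s['grip_width'],4))
    print('dworld',target-p,'turn deg',np.degrees(rv),'n>=',np.linalg.norm(target-p)/.03,np.linalg.norm(rv)/np.radians(6))
    D=[];W=[]
    for i in range(n):
        D.append((M.inv().apply((target-p)/(n-i))/.03).round(2).tolist()); w=(M.inv()*T).as_rotvec()/(n-i)
        W.append((w/np.radians(6)).round(2).tolist()); p=p+(target-p)/(n-i); M=M*R.from_rotvec(w)
    print(D);print(W)
E
python3 - <<'E'
from h import *
plan([.5075,.1555,.25],-.005,30)
E
```

```text
clock 0.1 pos [ 0.2316 -0.5802  0.2448] q [ 1.1208  0.5219 -0.0363  1.5999  0.0212  1.0211 -0.1128] F [-0.3448  0.3762 -0.5242] w 0.0851
dworld [0.2759 0.7357 0.0052] turn deg [-67.9541  -0.0286   0.0506] n>= 26.19251242970759 11.325692908963054
[[-0.01, -0.65, -0.59], [-0.01, -0.62, -0.61], [-0.01, -0.6, -0.64], [-0.01, -0.57, -0.66], [-0.01, -0.54, -0.68], [-0.01, -0.52, -0.7], [-0.01, -0.49, -0.72], [-0.01, -0.46, -0.74], [-0.01, -0.43, -0.76], [-0.01, -0.4, -0.78], [-0.01, -0.37, -0.79], [-0.01, -0.34, -0.81], [-0.01, -0.31, -0.82], [-0.01, -0.27, -0.83], [-0.01, -0.24, -0.84], [-0.01, -0.21, -0.85], [-0.01, -0.17, -0.86], [-0.01, -0.14, -0.86], [-0.01, -0.11, -0.87], [-0.01, -0.07, -0.87], [-0.01, -0.04, -0.87], [-0.01, -0.0, -0.87], [-0.01, 0.03, -0.87], [-0.01, 0.07, -0.87], [-0.01, 0.1, -0.87], [-0.01, 0.14, -0.86], [-0.01, 0.17, -0.86], [-0.01, 0.2, -0.85], [-0.01, 0.24, -0.84], [-0.01, 0.27, -0.83]]
[[-0.38, -0.0, 0.0], [-0.38, -0.0, 0.0], [-0.38, -0.0, 0.0], [-0.38, -0.0, 0.0], [-0.38, -0.0, 0.0], [-0.38, -0.0, 0.0], [-0.38, -0.0, 0.0], [-0.38, -0.0, 0.0], [-0.38, -0.0, 0.0], [-0.38, -0.0, 0.0], [-0.38, -0.0, 0.0], [-0.38, -0.0, 0.0], [-0.38, -0.0, 0.0], [-0.38, -0.0, 0.0], [-0.38, -0.0, 0.0], [-0.38, -0.0, 0.0], [-0.38, -0.0, 0.0], [-0.38, -0.0, 0.0], [-0.38, -0.0, 0.0], [-0.38, -0.0, 0.0], [-0.38, -0.0, 0.0], [-0.38, -0.0, 0.0], [-0.38, -0.0, 0.0], [-0.38, -0.0, 0.0], [-0.38, -0.0, 0.0], [-0.38, -0.0, 0.0], [-0.38, -0.0, 0.0], [-0.38, -0.0, 0.0], [-0.38, -0.0, 0.0], [-0.38, -0.0, 0.0]]
```

Call:
{"name": "arm_command", "arguments": {"delta_pos": [[-0.01, -0.65, -0.59], [-0.01, -0.62, -0.61], [-0.01, -0.6, -0.64], [-0.01, -0.57, -0.66], [-0.01, -0.54, -0.68], [-0.01, -0.52, -0.7], [-0.01, -0.49, -0.72], [-0.01, -0.46, -0.74], [-0.01, -0.43, -0.76], [-0.01, -0.4, -0.78]], "rotation": [[-0.38, 0, 0], [-0.38, 0, 0], [-0.38, 0, 0], [-0.38, 0, 0], [-0.38, 0, 0], [-0.38, 0, 0], [-0.38, 0, 0], [-0.38, 0, 0], [-0.38, 0, 0], [-0.38, 0, 0]], "gripper": -0.3, "grip_force": 60}}

```text
clock: 1.1
position: [0.3219, -0.3263, 0.2451]
tool_rot: [-1.505, 1.565, 2.425]
force: [1.0, -0.9, 0.1]
grip_width: 0.0555
```

Call:
{"name": "arm_command", "arguments": {"delta_pos": [[-0.01, -0.37, -0.79], [-0.01, -0.34, -0.81], [-0.01, -0.31, -0.82], [-0.01, -0.27, -0.83], [-0.01, -0.24, -0.84], [-0.01, -0.21, -0.85], [-0.01, -0.17, -0.86], [-0.01, -0.14, -0.86], [-0.01, -0.11, -0.87], [-0.01, -0.07, -0.87]], "rotation": [[-0.38, 0, 0], [-0.38, 0, 0], [-0.38, 0, 0], [-0.38, 0, 0], [-0.38, 0, 0], [-0.38, 0, 0], [-0.38, 0, 0], [-0.38, 0, 0], [-0.38, 0, 0], [-0.38, 0, 0]]}}

```text
clock: 2.1
position: [0.4095, -0.0677, 0.2481]
tool_rot: [-1.753, 1.563, 2.591]
force: [0.2, -0.7, -0.3]
grip_width: 0.0558
```

```bash
python3 - <<'E'
from h import *
plan([.5075,.1555,.25],-.005,10)
E
```

```text
clock 2.1 pos [ 0.4095 -0.0677  0.2481] q [ 0.4381  0.2122 -0.4751  2.0903  0.1205  0.8722 -0.4742] F [ 0.2074 -0.7221 -0.2816] w 0.0558
dworld [0.098  0.2232 0.0019] turn deg [-20.7999  -0.1604   0.421 ] n>= 8.12729168667882 3.4674656052863693
[[-0.01, 0.04, -0.81], [-0.01, 0.07, -0.81], [-0.01, 0.1, -0.81], [-0.01, 0.13, -0.8], [-0.01, 0.15, -0.8], [-0.01, 0.18, -0.79], [-0.01, 0.21, -0.78], [-0.01, 0.24, -0.78], [-0.01, 0.27, -0.77], [-0.01, 0.3, -0.76]]
[[-0.35, -0.0, 0.01], [-0.35, -0.0, 0.01], [-0.35, -0.0, 0.01], [-0.35, -0.0, 0.01], [-0.35, -0.0, 0.01], [-0.35, -0.0, 0.01], [-0.35, -0.0, 0.01], [-0.35, -0.0, 0.01], [-0.35, -0.0, 0.01], [-0.35, -0.0, 0.01]]
```

Call:
{"name": "arm_command", "arguments": {"delta_pos": [[-0.01, 0.04, -0.81], [-0.01, 0.07, -0.81], [-0.01, 0.1, -0.81], [-0.01, 0.13, -0.8], [-0.01, 0.15, -0.8], [-0.01, 0.18, -0.79], [-0.01, 0.21, -0.78], [-0.01, 0.24, -0.78], [0, 0.2, -0.5], [0, 0.1, -0.1]], "rotation": [[-0.35, 0, 0.01], [-0.35, 0, 0.01], [-0.35, 0, 0.01], [-0.35, 0, 0.01], [-0.35, 0, 0.01], [-0.35, 0, 0.01], [-0.35, 0, 0.01], [-0.35, 0, 0.01], [-0.35, 0, 0.01], [-0.3, 0, 0.01]]}}

```text
clock: 3.1
position: [0.4986, 0.1396, 0.2496]
tool_rot: [2.694, 1.568, 1.135]
force: [-0.1, -0.2, -0.4]
grip_width: 0.0555
```

```bash
python3 - <<'E'
from h import *
plan([.5075,.1555,.22],-.005,2)
P=optics.camera_params('wrist');im=optics.grab_frame('wrist')[:,:,::-1]
print(P)
cv2.imwrite('pics/w1.png',crop(im,0,0,640,400,1.25,40))
np.save('w1.npy',P,allow_pickle=True)
E
```

```text
clock 3.1 pos [0.4986 0.1396 0.2496] q [ 0.0809  0.3982 -0.6085  1.8539  0.2699  0.9704 -0.632 ] F [-0.1292 -0.1663 -0.4172] w 0.0555
dworld [ 0.0089  0.0159 -0.0296] turn deg [ 1.0092 -0.1425 -0.067 ] n>= 1.1581978667689534 0.17024346132419166
[[0.49, 0.15, -0.26], [0.49, 0.15, -0.26]]
[[0.08, -0.01, -0.01], [0.08, -0.01, -0.01]]
{'fx': 318.7223047516099, 'fy': 318.7223047516099, 'cx': 319.70364177741243, 'cy': 200.3589138824924, 'dist_coeffs': array([-0.0438,  0.    ,  0.    ,  0.    ,  0.    ]), 'origin': array([0.4978, 0.2074, 0.3773]), 'rotation': array([ 2.8693, -0.0023,  0.0129])}
```

View pics/w1.png

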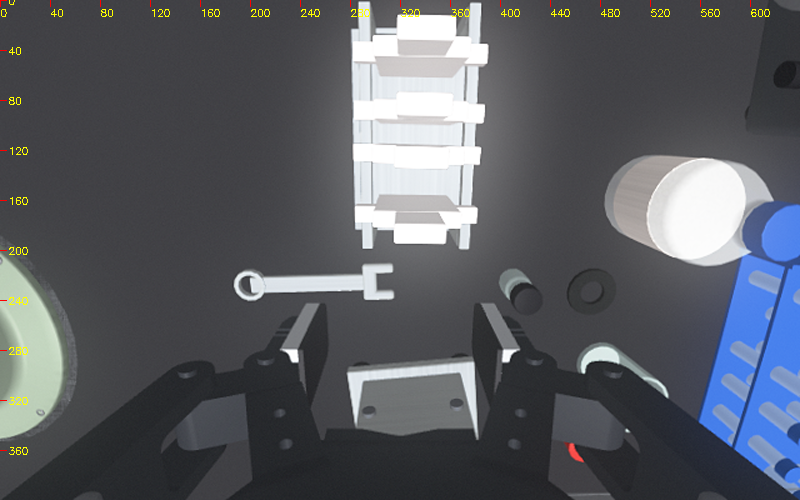

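```bash
python3 - <<'E'
from h import *
P=np.load('w1.npy',allow_pickle=True).item()
for n,p,z in [('tab3L',(394,233),.157),('tab3R',(445,233),.157),('tab3top',(419,223),.157),('tab3bot',(419,243),.157),('tab3botb',(419,243),.115),('ear3L',(360,215),.097),('ear3R',(473,215),.097),('ear1L',(360,114),.097),('ear1R',(480,113),.097),('tab2',(424,148),.157),('tab2b',(424,166),.157),('tab2L',(396,155),.157),('tab2R',(449,155),.157),('tab1L',(397,105),.157),('tab1R',(453,105),.157),('railL',(367,247),.085),('railL2',(366,0),.085),('railR',(464,247),.085),('railR2',(475,3),.085)]:
    print(n,atz(P,np.array(p)/1.25,z)[:2])
S=monitor.observe(); 
for X in [(.5075,.1551,.157),(.5078,.1978,.157),(.5086,.226,.157),(.5086,.2628,.157)]: print(proj(P,X)*1.25)
E
```

```text
tab3L [0.4957 0.1562]
tab3R [0.5247 0.1565]
tab3top [0.5098 0.1621]
tab3bot [0.5101 0.1505]
tab3botb [0.5124 0.1396]
ear3L [0.4708 0.1551]
ear3R [0.5515 0.1561]
ear1L [0.4716 0.2238]
ear1R [0.5521 0.2256]
tab2 [0.5114 0.2032]
tab2b [0.5117 0.1937]
tab2L [0.4964 0.1994]
tab2R [0.525  0.1998]
tab1L [0.4967 0.225 ]
tab1R [0.526  0.2255]
railL [0.4747 0.1282]
railL2 [0.4751 0.2967]
railR [0.5485 0.1292]
railR2 [0.5471 0.2961]
[[414.6779 235.0809]]
[[417.0209 158.2425]]
[[419.8136 103.3721]]
[[421.5968  26.7743]]
```

Call:
{"name": "arm_command", "arguments": {"delta_pos": [[0.2, 0.2, -0.3], [0.5, 0.13, -0.25], [1, 0, 0], [0.8, 0, 0]], "rotation": [[0.1, 0, 0], [0, 0, 0], [0, 0, 0], [0, 0, 0]]}}

```text
clock: 3.55
position: [0.5107, 0.155, 0.1722]
tool_rot: [1.958, 1.565, 0.385]
force: [1.7, -0.3, 0.2]
grip_width: 0.0554
```

```bash
python3 - <<'E'
from h import *
plan([.5095,.156,.131],0,3)
E
```

```text
clock 3.55 pos [0.5107 0.155  0.1722] q [ 0.0065  0.5199 -0.5575  1.894   0.3671  0.8241 -0.7459] F [ 1.7194 -0.2789  0.1613] w 0.0554
dworld [-0.0012  0.001  -0.0412] turn deg [-0.1448 -0.1214 -0.2986] n>= 1.3741130909682 0.05889796654073024
[[0.46, -0.02, -0.01], [0.46, -0.01, -0.01], [0.46, -0.01, -0.01]]
[[-0.01, -0.01, -0.02], [-0.01, -0.01, -0.02], [-0.01, -0.01, -0.02]]
```

Call:
{"name": "arm_command", "arguments": {"delta_pos": [[0.55, -0.02, -0.02], [0.55, -0.01, -0.01], [0.3, -0.01, -0.01], [0.05, 0, 0]], "rotation": [[0, 0, -0.02], [0, -0.01, -0.02], [0, 0, 0], [0, 0, 0]]}}

```text
clock: 3.95
position: [0.5086, 0.1566, 0.1232]
tool_rot: [-1.741, 1.569, 2.967]
force: [-23.7, -2.6, 82.7]
grip_width: 0.0557
```

Call:
{"name": "arm_command", "arguments": {"delta_pos": [[0, 0, 0], [0, 0, 0], [0, 0, 0], [0, 0, 0]], "rotation": [[0, 0, 0], [0, 0, 0], [0, 0, 0], [0, 0, 0]], "gripper": 1, "grip_force": 50}}

```text
clock: 4.35
position: [0.5117, 0.1593, 0.1292]
tool_rot: [1.807, 1.561, 0.229]
force: [0.0, 0.3, -1.0]
grip_width: 0.0294
```

Call:
{"name": "arm_command", "arguments": {"delta_pos": [[-0.3, 0, 0], [-0.7, 0, 0], [-1, 0, 0], [-1, 0, 0], [-1, 0, 0], [-0.8, 0, 0], [-0.4, 0, 0]], "rotation": [[0, 0, 0], [0, 0, 0], [0, 0, 0], [0, 0, 0], [0, 0, 0], [0, 0, 0], [0, 0, 0]]}}

```text
clock: 5.05
position: [0.5083, 0.1579, 0.2892]
tool_rot: [1.985, 1.568, 0.406]
force: [-0.7, -1.0, -2.4]
grip_width: 0.0294
```

```bash
python3 - <<'E'
from h import *
plan([.535,-.24,.30],.104,16)
E
```

```text
clock 5.05 pos [0.5083 0.1579 0.2892] q [ 0.0575  0.3779 -0.6172  1.7703  0.2465  1.0686 -0.6536] F [-0.7049 -0.9899 -2.4064] w 0.0294
dworld [ 0.0267 -0.3979  0.0108] turn deg [-6.4125 -0.0519 -0.1389] n>= 13.299733482698233 1.0690395615551993
[[-0.02, 0.06, 0.83], [-0.02, 0.06, 0.83], [-0.02, 0.05, 0.83], [-0.02, 0.04, 0.83], [-0.02, 0.04, 0.83], [-0.02, 0.03, 0.83], [-0.02, 0.03, 0.83], [-0.02, 0.02, 0.83], [-0.02, 0.02, 0.83], [-0.02, 0.01, 0.83], [-0.02, 0.0, 0.83], [-0.02, -0.0, 0.83], [-0.02, -0.01, 0.83], [-0.02, -0.01, 0.83], [-0.02, -0.02, 0.83], [-0.02, -0.02, 0.83]]
[[-0.07, -0.0, -0.0], [-0.07, -0.0, -0.0], [-0.07, -0.0, -0.0], [-0.07, -0.0, -0.0], [-0.07, -0.0, -0.0], [-0.07, -0.0, -0.0], [-0.07, -0.0, -0.0], [-0.07, -0.0, -0.0], [-0.07, -0.0, -0.0], [-0.07, -0.0, -0.0], [-0.07, -0.0, -0.0], [-0.07, -0.0, -0.0], [-0.07, -0.0, -0.0], [-0.07, -0.0, -0.0], [-0.07, -0.0, -0.0], [-0.07, -0.0, -0.0]]
```

Call:
{"name": "arm_command", "arguments": {"delta_pos": [[-0.02, 0.03, 0.4], [-0.02, 0.06, 0.83], [-0.02, 0.05, 0.83], [-0.02, 0.04, 0.83], [-0.02, 0.04, 0.83], [-0.02, 0.03, 0.83], [-0.02, 0.03, 0.83], [-0.02, 0.02, 0.83], [-0.02, 0.02, 0.83], [-0.02, 0.01, 0.83]], "rotation": [[-0.11, 0, 0], [-0.11, 0, 0], [-0.11, 0, 0], [-0.11, 0, 0], [-0.11, 0, 0], [-0.11, 0, 0], [-0.11, 0, 0], [-0.11, 0, 0], [-0.1, 0, 0], [-0.1, 0, 0]]}}

```text
clock: 6.05
position: [0.5279, -0.0836, 0.2921]
tool_rot: [-2.44, 1.567, 2.386]
force: [0.4, -1.6, -1.6]
grip_width: 0.029
```

Call:
{"name": "arm_command", "arguments": {"delta_pos": [[-0.02, 0, 0.83], [-0.02, 0, 0.83], [-0.02, -0.01, 0.83], [-0.02, -0.01, 0.8], [-0.02, -0.02, 0.4], [0, 0, 0]], "rotation": [[0, 0, 0], [0, 0, 0], [0, 0, 0], [0, 0, 0], [0, 0, 0], [0, 0, 0]]}}

```text
clock: 6.65
position: [0.5373, -0.2016, 0.2907]
tool_rot: [-2.09, 1.561, 2.731]
force: [0.1, 1.1, -2.3]
grip_width: 0.0295
```

```bash
python3 - <<'E'
from h import *
plan([.535,-.2,.29],.104,2)
P=optics.camera_params('wrist');im=optics.grab_frame('wrist')[:,:,::-1]
cv2.imwrite('pics/w2raw.png',im)
cv2.imwrite('pics/w2.png',crop(im,160,20,320,240,2.5,20))
np.save('w2.npy',P,allow_pickle=True)
E
```

```text
clock 6.65 pos [ 0.5373 -0.2016  0.2907] q [ 0.6257  0.438  -0.5142  1.657   0.2312  1.1183  0.1568] F [ 0.0578  1.1146 -2.3473] w 0.0295
dworld [-0.0023  0.0016 -0.0007] turn deg [ 0.263  -0.2915  0.5123] n>= 0.0960813176553019 0.10757770916526939
[[0.01, -0.03, -0.03], [0.01, -0.03, -0.03]]
[[0.02, -0.02, 0.04], [0.02, -0.02, 0.04]]
```

View pics/w2.png

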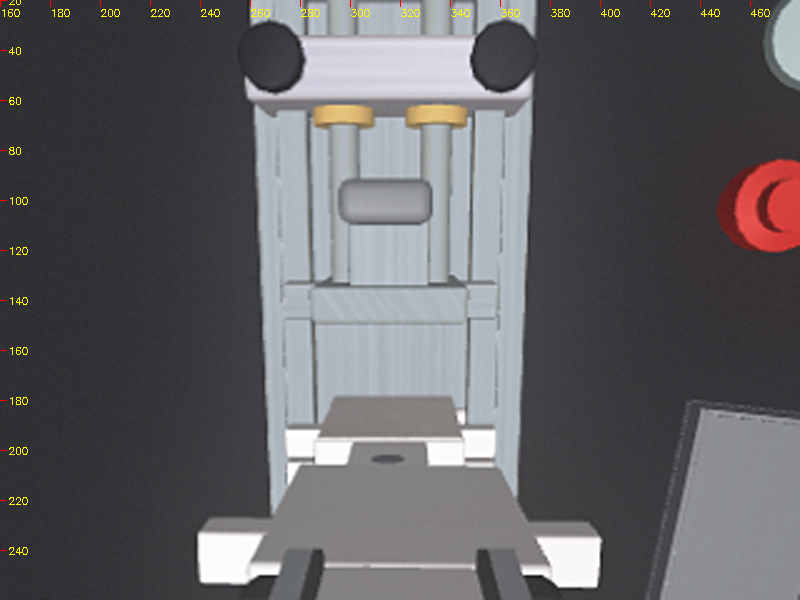

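```bash
python3 - <<'E'
from h import *
P=np.load('w2.npy',allow_pickle=True).item()
print(P['origin'],P['rotation'])
c,s=np.cos(.104),np.sin(.104)
for n,p,z in [('barLo',(286,340),.085),('barLi',(315,340),.085),('barRi',(467,340),.085),('barRo',(497,340),.085),
 ('barLo2',(284,180),.085),('barRo2',(503,130),.085),('barLo2',(279,130),.085),
 ('headLfront',(315,322),.115),('headRfront',(467,322),.115),('headLback',(320,285),.115),('headRback',(465,285),.115),
 ('handleL',(340,195),.16),('handleR',(432,195),.16),('handleTop',(386,178),.16),('handlebot',(386,222),.16),
 ('filtL',(315,440),.115),('filtR',(463,440),.115),('earL',(290,431),.097),('earR',(494,431),.097),
 ('crossL',(250,97),.11),('crossR',(530,97),.11),('knobL',(273,57),.134),('knobR',(503,57),.134)]:
    q=atz(P,(160+p[0]/2.5,20+p[1]/2.5),z)[:2]; print(n,q,'press',c*q[0]+s*q[1],-s*q[0]+c*q[1])
print('tcp', c*.5373+s*-.2016, -s*.5373+c*-.2016)
E
```

```text
[ 0.5313 -0.1344  0.4187] [2.8719 0.0078 0.1089]
barLo [ 0.4862 -0.1837] press 0.46453374586728186 -0.23315349005040356
barLi [ 0.4983 -0.1824] press 0.4767258325449811 -0.23309981281359776
barRi [ 0.5617 -0.1754] press 0.540414764084691 -0.23273073699557736
barRo [ 0.5741 -0.174 ] press 0.5529747921348509 -0.2326403510262287
barLo2 [ 0.4807 -0.1198] press 0.4656586811551846 -0.1690445847098894
barRo2 [ 0.565  -0.0917] press 0.5524685236956065 -0.14981884628814685
barLo2 [ 0.4773 -0.1011] press 0.46422643932701574 -0.15013821477031092
headLfront [ 0.5007 -0.1712] press 0.48026787869684356 -0.22228274017542712
headRfront [ 0.558  -0.1649] press 0.5379007518499312 -0.22196006539375682
headLback [ 0.5015 -0.1572] press 0.4824451572390738 -0.20845606680795045
headRback [ 0.5555 -0.1513] press 0.536790893002309 -0.20817150408095875
handleL [ 0.5098 -0.1257] press 0.4939494574445071 -0.17793515807614313
handleR [ 0.5382 -0.1226] press 0.5225459781643802 -0.17781796473915185
handleTop [ 0.5234 -0.1191] press 0.5082508680339752 -0.1728323571381308
handlebot [ 0.5248 -0.1322] press 0.5082630104532082 -0.18601292274944306
filtL [ 0.5045 -0.2174] press 0.47922479601818657 -0.26857393428809795
filtR [ 0.5625 -0.2109] press 0.5375684379313096 -0.26817002300271997
earL [ 0.4922 -0.2196] press 0.46678471587706005 -0.2694929983913364
earR [ 0.5767 -0.2102] press 0.5517307804460124 -0.2689133302108698
crossL [ 0.47   -0.0934] press 0.4577953327607318 -0.14170287526147335
crossR [ 0.5706 -0.0826] press 0.5589793023549003 -0.1413743313525446
knobL [ 0.4815 -0.0834] press 0.470281234861349 -0.13296634719908518
knobR [ 0.5569 -0.0753] press 0.5461081673034578 -0.13275752891670128
tcp 0.5134682746726834 -0.25628925241737655
```

```bash
python3 - <<'E'
from h import *
P=np.load('w2.npy',allow_pickle=True).item()
c,s=np.cos(.104),np.sin(.104)
for n,p,z in [('L',(200,532),.2585),('R',(600,536),.2585),('Lb',(200,583),.2585),('Rb',(600,586),.2585),('botL',(285,467),.2585-.067)]:
    q=atz(P,(160+p[0]/2.5,20+p[1]/2.5),z)[:2]; print(n,c*q[0]+s*q[1],-s*q[0]+c*q[1])
# target TCP for press coords
cc=lambda X,Y:(c*X-s*Y, s*X+c*Y)
print(cc(.5085,-.2535))
E
```

```text
L 0.4705045893230852 -0.2515838476663418
R 0.5567158169132457 -0.25182012720675706
Lb 0.4697261490040992 -0.2635843862150277
Rb 0.557596305071432 -0.26355394544122773
botL 0.4789430329803235 -0.25686831489191947
(np.float64(0.5320690099355396), np.float64(-0.1993415878993004))
```

Call:
{"name": "arm_command", "arguments": {"delta_pos": [[0.2, -0.15, -0.08], [0.5, -0.04, -0.02], [0.6, 0, 0], [0.4, 0, 0], [0.1, 0, 0]], "rotation": [[0, -0.02, 0.04], [0, -0.02, 0.04], [0, 0, 0], [0, 0, 0], [0, 0, 0]]}}

```text
clock: 7.2
position: [0.5301, -0.1911, 0.2345]
tool_rot: [2.589, 1.568, 1.134]
force: [-0.5, -0.1, -1.2]
grip_width: 0.0294
```

```bash
cat >> h.py <<'E'
def pp(X,Y,z):
    c,s=np.cos(.104),np.sin(.104); return [c*X-s*Y,s*X+c*Y,z]
def inp():
    c,s=np.cos(.104),np.sin(.104); q=monitor.observe()['position']; print('press',c*q[0]+s*q[1],-s*q[0]+c*q[1],q[2])
E
python3 - <<'E'
from h import *
inp();plan(pp(.5085,-.2535,.130),.104,4)
E
```

```text
press 0.5073903146696479 -0.2450991040891587 0.234457437069728
clock 7.2 pos [ 0.5301 -0.1911  0.2345] q [ 0.6095  0.4745 -0.5061  1.7582  0.2675  0.9774  0.116 ] F [-0.5397 -0.1439 -1.2151] w 0.0294
dworld [ 0.002  -0.0082 -0.1045] turn deg [ 0.7136 -0.1226 -0.0746] n>= 3.4933528327721324 0.12131270608722439
[[0.87, 0.01, 0.07], [0.87, 0.01, 0.07], [0.87, 0.01, 0.07], [0.87, 0.01, 0.07]]
[[0.03, -0.01, -0.0], [0.03, -0.01, -0.0], [0.03, -0.01, -0.0], [0.03, -0.01, -0.0]]
```

Call:
{"name": "arm_command", "arguments": {"delta_pos": [[0.4, 0.03, 0.15], [0.6, 0.01, 0.1], [0.6, 0, 0.03], [0.4, 0, 0], [0.15, 0, 0], [0, 0, 0]], "rotation": [[0.06, -0.01, 0], [0.06, -0.01, 0], [0, 0, 0], [0, 0, 0], [0, 0, 0], [0, 0, 0]]}}

```text
clock: 7.8
position: [0.5334, -0.199, 0.167]
tool_rot: [1.324, 1.567, -0.143]
force: [0.4, 0.0, -0.8]
grip_width: 0.0291
```

```bash
python3 - <<'E'
from h import *
inp();plan(pp(.5085,-.2535,.130),.104,3)
E
```

```text
press 0.5098725101565561 -0.2533257257769065 0.16696434039342498
clock 7.8 pos [ 0.5334 -0.199   0.167 ] q [ 0.5877  0.5635 -0.4686  1.8073  0.3282  0.8448  0.0655] F [ 0.4148  0.0394 -0.7633] w 0.0291
dworld [-0.0013 -0.0003 -0.037 ] turn deg [-0.0189  0.0471 -0.1867] n>= 1.233007441788696 0.03223973069183874
[[0.41, -0.02, 0.0], [0.41, -0.02, 0.0], [0.41, -0.02, 0.0]]
[[-0.0, 0.0, -0.01], [-0.0, 0.0, -0.01], [-0.0, 0.0, -0.01]]
```

Call:
{"name": "arm_command", "arguments": {"delta_pos": [[0.35, -0.04, 0], [0.4, -0.02, 0], [0.3, 0, 0], [0.15, 0, 0], [0, 0, 0]], "rotation": [[0, 0, 0], [0, 0, 0], [0, 0, 0], [0, 0, 0], [0, 0, 0]]}}

```text
clock: 8.3
position: [0.5324, -0.1994, 0.129]
tool_rot: [1.245, 1.565, -0.222]
force: [-0.1, -1.0, -0.5]
grip_width: 0.0296
```

Call:
{"name": "arm_command", "arguments": {"delta_pos": [[0, 0, 0.1], [0, 0, 0], [0, 0, 0]], "rotation": [[0, 0, 0], [0, 0, 0], [0, 0, 0]]}}

```text
clock: 8.6
position: [0.5329, -0.2023, 0.1294]
tool_rot: [1.326, 1.565, -0.141]
force: [-0.2, 2.0, -1.3]
grip_width: 0.0293
```

Call:
{"name": "arm_command", "arguments": {"delta_pos": [[0, 0, 0], [0, 0, 0], [-0.2, 0, 0], [-0.6, 0, 0], [-1, 0, 0], [-1, 0, 0], [-1, 0, 0], [-0.7, 0, -0.3], [-0.2, 0, -0.7]], "rotation": [[0, 0, 0], [0, 0, 0], [0, 0, 0], [0, 0, 0], [0, 0, 0], [0, 0, 0], [0, 0, 0], [0, 0, 0], [0, 0, 0]], "gripper": -0.3}}

```text
clock: 9.5
position: [0.5285, -0.1741, 0.2785]
tool_rot: [1.184, 1.564, -0.286]
force: [0.6, 0.3, -0.9]
grip_width: 0.0554
```

```bash
python3 - <<'E'
from h import *
inp();plan([.5095,.2045,.25],.0,15)
P=optics.camera_params('wrist');im=optics.grab_frame('wrist')[:,:,::-1]
cv2.imwrite('pics/w3.png',crop(im,160,0,320,240,2.5,20))
np.save('w3.npy',P,allow_pickle=True)
E
```

```text
press 0.5076089916048581 -0.22799168975320128 0.2784769014988544
clock 9.5 pos [ 0.5285 -0.1741  0.2785] q [ 0.5999  0.4133 -0.5248  1.7302  0.2349  1.054   0.0967] F [ 0.61    0.2595 -0.8532] w 0.0554
dworld [-0.019   0.3786 -0.0285] turn deg [ 5.7705  0.1254 -0.3584] n>= 12.670335184596146 0.9638315177140014
[[0.06, 0.04, -0.84], [0.06, 0.04, -0.84], [0.06, 0.03, -0.84], [0.06, 0.03, -0.84], [0.06, 0.02, -0.84], [0.06, 0.01, -0.84], [0.06, 0.01, -0.84], [0.06, 0.0, -0.84], [0.06, -0.0, -0.84], [0.06, -0.01, -0.84], [0.06, -0.01, -0.84], [0.06, -0.02, -0.84], [0.06, -0.03, -0.84], [0.06, -0.03, -0.84], [0.06, -0.04, -0.84]]
[[0.06, 0.0, -0.0], [0.06, 0.0, -0.0], [0.06, 0.0, -0.0], [0.06, 0.0, -0.0], [0.06, 0.0, -0.0], [0.06, 0.0, -0.0], [0.06, 0.0, -0.0], [0.06, 0.0, -0.0], [0.06, 0.0, -0.0], [0.06, 0.0, -0.0], [0.06, 0.0, -0.0], [0.06, 0.0, -0.0], [0.06, 0.0, -0.0], [0.06, 0.0, -0.0], [0.06, 0.0, -0.0]]
```

View pics/w3.png

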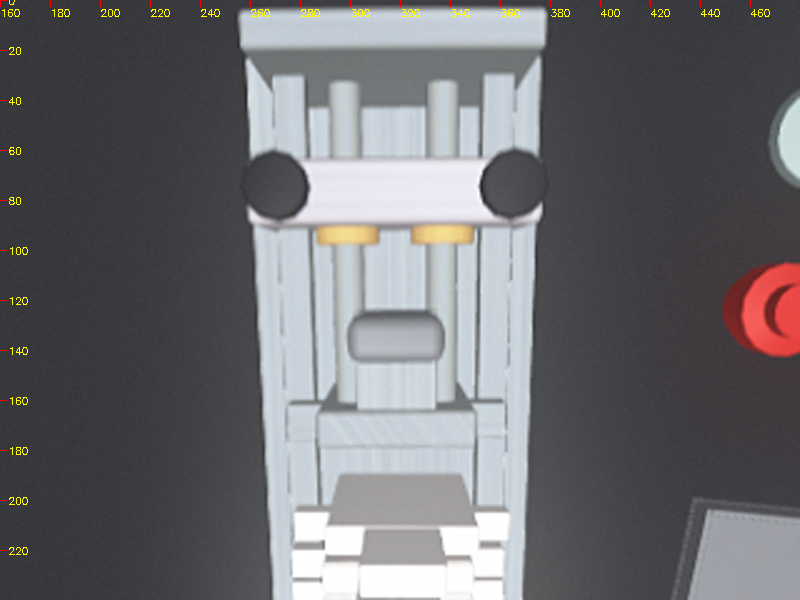

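```bash
python3 - <<'E'
from h import *
P=np.load('w3.npy',allow_pickle=True).item()
c,s=np.cos(.104),np.sin(.104)
for n,p,z in [('headL',(318,446),.115),('spL',(328,527),.115),('spR',(472,527),.115),('earL',(297,508),.097),('earR',(507,508),.097),('f2earL',(297,551),.097)]:
    q=atz(P,(160+p[0]/2.5,p[1]/2.5),z)[:2]; print(n,c*q[0]+s*q[1],-s*q[0]+c*q[1])
E
```

```text
headL 0.4789169936947042 -0.22094075605564395
spL 0.4817752927379898 -0.2525994043099161
spR 0.5369761752935507 -0.25289233389991517
earL 0.46789486217342546 -0.25023982641512277
earR 0.5528295186138358 -0.2506744991428888
f2earL 0.46718668751252135 -0.26863184848326244
```

Call:
{"name": "arm_command", "arguments": {"delta_pos": [[0.03, 0.04, -0.84], [0.03, 0.04, -0.84], [0.03, 0.03, -0.84], [0.03, 0.03, -0.84], [0.06, 0.02, -0.84], [0.06, 0.01, -0.84], [0.06, 0.01, -0.84], [0.06, 0, -0.84], [0.06, 0, -0.84], [0.06, -0.01, -0.84]], "rotation": [[0.07, 0, 0], [0.07, 0, 0], [0.07, 0, 0], [0.07, 0, 0], [0.07, 0, 0], [0.07, 0, 0], [0.07, 0, 0], [0.07, 0, 0], [0.07, 0, 0], [0.07, 0, 0]]}}

```text
clock: 10.55
position: [0.5154, 0.0892, 0.2689]
tool_rot: [1.276, 1.557, -0.269]
force: [0.8, -1.0, 1.2]
grip_width: 0.0554
```

Call:
{"name": "arm_command", "arguments": {"delta_pos": [[0.06, -0.01, -0.8], [0.06, -0.02, -0.8], [0.06, -0.03, -0.5], [0.06, 0, -0.2]], "rotation": [[0.07, 0, 0], [0.07, 0, 0], [0.07, 0, 0], [0, 0, 0]]}}

```text
clock: 10.95
position: [0.5115, 0.1638, 0.2628]
tool_rot: [1.385, 1.556, -0.179]
force: [0.6, -0.2, -0.3]
grip_width: 0.0553
```

```bash
python3 - <<'E'
from h import *
plan([.5095,.203,.18],.0,3)
E
```

```text
clock 10.95 pos [0.5115 0.1638 0.2628] q [ 0.0303  0.4076 -0.6032  1.8003  0.2813  1.0061 -0.6776] F [ 0.6271 -0.1798 -0.2789] w 0.0553
dworld [-0.002   0.0392 -0.0828] turn deg [ 0.3857  0.1579 -0.8568] n>= 3.0529442972665883 0.15879834658096872
[[0.92, -0.03, -0.44], [0.92, -0.03, -0.44], [0.92, -0.03, -0.44]]
[[0.02, 0.01, -0.05], [0.02, 0.01, -0.05], [0.02, 0.01, -0.05]]
```

Call:
{"name": "arm_command", "arguments": {"delta_pos": [[0.2, -0.03, -0.6], [0.4, -0.03, -0.5], [0.7, 0, -0.2], [0.7, 0, 0], [0.3, 0, 0]], "rotation": [[0.03, 0.01, -0.07], [0.03, 0.01, -0.07], [0, 0, 0], [0, 0, 0], [0, 0, 0]]}}

```text
clock: 11.45
position: [0.511, 0.2031, 0.1937]
tool_rot: [1.411, 1.567, -0.159]
force: [-0.8, -0.5, -0.8]
grip_width: 0.0557
```

```bash
python3 - <<'E'
from h import *
plan([.5095,.203,.131],.0,4)
E
```

```text
clock 11.45 pos [0.511  0.2031 0.1937] q [-0.0695  0.5168 -0.5732  1.8324  0.3545  0.8926 -0.8076] F [-0.7792 -0.4576 -0.7847] w 0.0557
dworld [-0.0015 -0.0001 -0.0627] turn deg [ 0.0471  0.0329 -0.2048] n>= 2.0891817022540087 0.03545052291054431
[[0.52, -0.01, 0.0], [0.52, -0.01, 0.0], [0.52, -0.01, 0.0], [0.52, -0.01, 0.0]]
[[0.0, 0.0, -0.01], [0.0, 0.0, -0.01], [0.0, 0.0, -0.01], [0.0, 0.0, -0.01]]
```

Call:
{"name": "arm_command", "arguments": {"delta_pos": [[0.4, -0.02, 0], [0.55, -0.01, 0], [0.5, 0, 0], [0.3, 0, 0], [0.15, 0, 0], [0.03, 0, 0], [0, 0, 0]], "rotation": [[0, 0, -0.01], [0, 0, -0.01], [0, 0, 0], [0, 0, 0], [0, 0, 0], [0, 0, 0], [0, 0, 0]]}}

```text
clock: 12.15
position: [0.5117, 0.2007, 0.1342]
tool_rot: [1.231, 1.567, -0.341]
force: [0.6, 0.0, -0.1]
grip_width: 0.0556
```

Call:
{"name": "arm_command", "arguments": {"delta_pos": [[0, 0, 0], [0, 0, 0], [0, 0, 0], [0, 0, 0]], "rotation": [[0, 0, 0], [0, 0, 0], [0, 0, 0], [0, 0, 0]], "gripper": 1, "grip_force": 50}}

```text
clock: 12.55
position: [0.5124, 0.2009, 0.1358]
tool_rot: [1.493, 1.565, -0.079]
force: [0.0, 0.5, -1.0]
grip_width: 0.0295
```

Call:
{"name": "arm_command", "arguments": {"delta_pos": [[-0.3, 0, 0], [-0.7, 0, 0], [-1, 0, 0], [-1, 0, 0], [-1, 0, 0], [-0.8, 0, 0], [-0.4, 0, 0.2]], "rotation": [[0, 0, 0], [0, 0, 0], [0, 0, 0], [0, 0, 0], [0, 0, 0], [0, 0, 0], [0, 0, 0]]}}

```text
clock: 13.25
position: [0.5099, 0.1955, 0.2997]
tool_rot: [1.476, 1.568, -0.094]
force: [-0.3, 1.4, -2.0]
grip_width: 0.0292
```

```bash
python3 - <<'E'
from h import *
plan(pp(.5085,-.225,.290),.104,16)
E
```

```text
clock 13.25 pos [0.5099 0.1955 0.2997] q [-0.0106  0.3924 -0.6217  1.722   0.2535  1.1063 -0.7096] F [-0.3472  1.3701 -2.033 ] w 0.0292
dworld [ 0.0192 -0.3665 -0.0097] turn deg [-5.9076  0.0203 -0.1376] n>= 12.237588819722784 0.9848711107065369
[[0.02, 0.04, 0.76], [0.02, 0.03, 0.76], [0.02, 0.03, 0.76], [0.02, 0.02, 0.76], [0.02, 0.02, 0.76], [0.02, 0.01, 0.76], [0.02, 0.01, 0.76], [0.02, 0.0, 0.76], [0.02, -0.0, 0.76], [0.02, -0.0, 0.76], [0.02, -0.01, 0.76], [0.02, -0.01, 0.76], [0.02, -0.02, 0.76], [0.02, -0.02, 0.76], [0.02, -0.03, 0.76], [0.02, -0.03, 0.76]]
[[-0.06, 0.0, -0.0], [-0.06, 0.0, -0.0], [-0.06, 0.0, -0.0], [-0.06, 0.0, -0.0], [-0.06, 0.0, -0.0], [-0.06, 0.0, -0.0], [-0.06, 0.0, -0.0], [-0.06, 0.0, -0.0], [-0.06, 0.0, -0.0], [-0.06, 0.0, -0.0], [-0.06, 0.0, -0.0], [-0.06, 0.0, -0.0], [-0.06, 0.0, -0.0], [-0.06, 0.0, -0.0], [-0.06, 0.0, -0.0], [-0.06, 0.0, -0.0]]
```

Call:
{"name": "arm_command", "arguments": {"delta_pos": [[0.02, 0.04, 0.4], [0.02, 0.03, 0.8], [0.02, 0.03, 0.83], [0.02, 0.02, 0.83], [0.02, 0.02, 0.83], [0.02, 0.01, 0.83], [0.02, 0.01, 0.83], [0.02, 0, 0.83], [0.02, 0, 0.83], [0.02, 0, 0.83]], "rotation": [[-0.1, 0, 0], [-0.1, 0, 0], [-0.1, 0, 0], [-0.1, 0, 0], [-0.1, 0, 0], [-0.1, 0, 0], [-0.1, 0, 0], [-0.1, 0, 0], [-0.1, 0, 0], [-0.1, 0, 0]]}}

```text
clock: 14.25
position: [0.5248, -0.0496, 0.2948]
tool_rot: [1.396, 1.569, -0.062]
force: [-0.6, 0.4, -1.0]
grip_width: 0.029
```

Call:
{"name": "arm_command", "arguments": {"delta_pos": [[0.02, -0.01, 0.83], [0.02, -0.01, 0.8], [0.02, -0.02, 0.7], [0.02, -0.02, 0.5], [0.02, -0.02, 0.25], [0, 0, 0], [0, 0, 0]], "rotation": [[0, 0, 0], [0, 0, 0], [0, 0, 0], [0, 0, 0], [0, 0, 0], [0, 0, 0], [0, 0, 0]]}}

```text
clock: 14.95
position: [0.5301, -0.15, 0.2902]
tool_rot: [-1.616, 1.569, -3.078]
force: [-0.6, 0.4, -1.7]
grip_width: 0.0293
```

```bash
python3 - <<'E'
from h import *
P=optics.camera_params('wrist');im=optics.grab_frame('wrist')[:,:,::-1]
cv2.imwrite('pics/w4.png',im)
np.save('w4.npy',P,allow_pickle=True)
for x in (248,252,388,392): print(x,im[215:270,x].mean(1).astype(int))
inp();plan(pp(.5085,-.2355,.290),.104,2)
E
```

```text
248 [ 75  75  78  77  74  77  77  75  87 137 153 151 153 152 152 199 254 255
 255 254 254 254 254 254 254 254 254 254 254 254 254 254 255 255 254  63
  75  77  78  78  77  79  76  78  79  78  78  77  76  77  78  78  75  79
  79]
252 [ 76  78  77  75  76  77  75  75  89 138 155 153 153 152 153 197 254 255
 255 254 254 254 254 254 254 254 254 254 254 254 254 254 255 255 255  63
  75  79  79  79  79  81  76  80  77  79  79  79  77  76  70  67  64  63
  63]
388 [ 75  77  79  76  78  76  78  75  82 121 153 152 151 153 148 171 242 254
 254 254 254 254 254 254 254 254 254 254 254 254 254 254 254 255 255 100
  73  77  80  81  80  80  78  81  79  80  79  83  78  79  79  70  65  66
  64]
392 [ 76  77  77  76  75  76  75  76  79 109 155 154 152 152 149 170 242 254
 254 254 254 254 254 254 254 254 254 254 254 254 254 254 254 255 255  98
  72  78  79  78  80  79  80  79  79  79  79  79  80  79  78  80  78  78
  78]
press 0.5116970019682529 -0.20414478714222573 0.29023702477957264
clock 15.0 pos [ 0.5301 -0.1499  0.2902] q [ 0.5617  0.3969 -0.5288  1.7225  0.2229  1.0843  0.0711] F [ 0.2882 -0.1378 -1.0296] w 0.0295
dworld [ 0.0001 -0.0315 -0.0002] turn deg [0.3244 0.0015 0.1147] n>= 1.050622236627989 0.05734430369466796
[[0.0, -0.06, 0.52], [0.0, -0.05, 0.52]]
[[0.03, 0.0, 0.01], [0.03, 0.0, 0.01]]
```

```bash
python3 - <<'E'
from h import *
P=np.load('w4.npy',allow_pickle=True).item()
c,s=np.cos(.104),np.sin(.104)
for n,p,z in [('L',(250,230.5),.2512),('R',(390,230.6),.2512),('Lb',(250,250),.2512),('Rb',(390,250.3),.2512)]:
    q=atz(P,p,z)[:2]; print(n,c*q[0]+s*q[1],-s*q[0]+c*q[1])
E
```

```text
L 0.4729720742803817 -0.20086077174275374
R 0.5513114011236908 -0.20045686720716918
Lb 0.47230457485419514 -0.2127464069377869
Rb 0.5521261566002711 -0.21245576963717597
```

Call:
{"name": "arm_command", "arguments": {"delta_pos": [[0, -0.06, 0.4], [0, -0.05, 0.4], [0.05, 0, 0.15], [0.4, 0, 0], [0.5, 0, 0], [0.4, 0, 0], [0.2, 0, 0], [0, 0, 0]], "rotation": [[0.03, 0, 0], [0.03, 0, 0], [0, 0, 0], [0, 0, 0], [0, 0, 0], [0, 0, 0], [0, 0, 0], [0, 0, 0]]}}

```text
clock: 15.8
position: [0.5297, -0.1793, 0.2396]
tool_rot: [-1.86, 1.568, 2.957]
force: [-0.9, 0.2, -1.7]
grip_width: 0.0293
```

```bash
python3 - <<'E'
from h import *
inp();plan(pp(.5085,-.2355,.137),.104,4)
E
```

```text
press 0.5081804879210514 -0.23336634869161343 0.23962503973160357
clock 15.8 pos [ 0.5297 -0.1793  0.2396] q [ 0.5875  0.4623 -0.5028  1.7617  0.2604  0.9866  0.0888] F [-0.9016  0.2331 -1.7435] w 0.0293
dworld [ 0.0005 -0.0021 -0.1026] turn deg [ 0.0665 -0.0405  0.1361] n>= 3.4215904904310843 0.026140023971678285
[[0.86, 0.0, 0.02], [0.86, 0.0, 0.02], [0.86, 0.0, 0.02], [0.86, 0.0, 0.02]]
[[0.0, -0.0, 0.01], [0.0, -0.0, 0.01], [0.0, -0.0, 0.01], [0.0, -0.0, 0.01]]
```

Call:
{"name": "arm_command", "arguments": {"delta_pos": [[0.4, 0, 0.02], [0.6, 0, 0.01], [0.6, 0, 0], [0.6, 0, 0], [0.5, 0, 0], [0.3, 0, 0], [0.1, 0, 0], [0, 0, 0]], "rotation": [[0, 0, 0.01], [0, 0, 0.01], [0, 0, 0], [0, 0, 0], [0, 0, 0], [0, 0, 0], [0, 0, 0], [0, 0, 0]]}}

```text
clock: 16.6
position: [0.5308, -0.1799, 0.1418]
tool_rot: [1.591, 1.568, 0.126]
force: [0.6, 0.7, -0.7]
grip_width: 0.0293
```

```bash
python3 - <<'E'
from h import *
inp();plan(pp(.5085,-.2345,.136),.104,2)
E
```

```text
press 0.5092483433257888 -0.2340026902839216 0.14175844012634045
clock 16.6 pos [ 0.5308 -0.1799  0.1418] q [ 0.5479  0.5858 -0.4545  1.8482  0.3496  0.7841  0.0155] F [ 0.6321  0.6662 -0.7035] w 0.0293
dworld [-0.0007 -0.0006 -0.0058] turn deg [ 0.1193 -0.0037 -0.1727] n>= 0.1942706227451414 0.034985082193100904
[[0.1, -0.01, 0.01], [0.1, -0.01, 0.01]]
[[0.01, -0.0, -0.01], [0.01, -0.0, -0.01]]
```

Call:
{"name": "arm_command", "arguments": {"delta_pos": [[0.1, -0.01, 0], [0.08, 0, 0], [0, 0, 0.1], [0, 0, 0.15], [0, 0, 0.15], [0, 0, 0.1], [0, 0, 0]], "rotation": [[0, 0, 0], [0, 0, 0], [0, 0, 0], [0, 0, 0], [0, 0, 0], [0, 0, 0], [0, 0, 0]]}}

```text
clock: 17.3
position: [0.5327, -0.1942, 0.1379]
tool_rot: [1.995, 1.566, 0.531]
force: [0.6, 2.8, -2.4]
grip_width: 0.0294
```

```bash
python3 - <<'E'
from h import *
inp();print(monitor.observe()['force'])
E
```

```text
press 0.5096753766055646 -0.24840809986312581 0.1378639353285022
[ 0.5796  2.8046 -2.3943]
```

Call:
{"name": "arm_command", "arguments": {"delta_pos": [[0.07, 0, 0], [0.03, 0, 0], [0, 0, 0]], "rotation": [[0, 0, 0], [0, 0, 0], [0, 0, 0]]}}

```text
clock: 17.6
position: [0.5327, -0.1942, 0.1365]
tool_rot: [1.983, 1.566, 0.52]
force: [0.6, 3.4, -2.3]
grip_width: 0.0292
```

Call:
{"name": "arm_command", "arguments": {"delta_pos": [[0, 0, 0], [0, 0, 0], [-0.2, 0, 0], [-0.6, 0, 0], [-1, 0, 0], [-1, 0, 0], [-1, 0, 0], [-0.6, 0, -0.5], [-0.1, 0, -0.7]], "rotation": [[0, 0, 0], [0, 0, 0], [0, 0, 0], [0, 0, 0], [0, 0, 0], [0, 0, 0], [0, 0, 0], [0, 0, 0], [0, 0, 0]], "gripper": -0.3}}

```text
clock: 18.5
position: [0.5281, -0.1621, 0.2785]
tool_rot: [1.706, 1.566, 0.237]
force: [0.1, 1.2, -0.3]
grip_width: 0.0561
```

```bash
python3 - <<'E'
from h import *
P=optics.camera_params('wrist');im=optics.grab_frame('wrist')[:,:,::-1]
cv2.imwrite('pics/w5.png',crop(im,160,60,320,220,2.5,20))
np.save('w5.npy',P,allow_pickle=True)
inp();plan([.511,.23,.26],.0,15)
E
```

```text
press 0.508765463565412 -0.21215636660446865 0.2786006137538243
clock 18.55 pos [ 0.528  -0.1582  0.2786] q [ 0.5807  0.4064 -0.5306  1.7413  0.2291  1.0513  0.0775] F [0.9248 4.8192 1.6685] w 0.0557
dworld [-0.017   0.3882 -0.0186] turn deg [ 6.0361 -0.1261 -0.31  ] n>= 12.96708618520408 1.0075589567269436
[[0.04, 0.05, -0.86], [0.04, 0.05, -0.86], [0.04, 0.04, -0.86], [0.04, 0.03, -0.86], [0.04, 0.03, -0.86], [0.04, 0.02, -0.86], [0.04, 0.02, -0.86], [0.04, 0.01, -0.86], [0.04, 0.0, -0.86], [0.04, -0.0, -0.86], [0.04, -0.01, -0.86], [0.04, -0.01, -0.86], [0.04, -0.02, -0.86], [0.04, -0.03, -0.86], [0.04, -0.03, -0.86]]
[[0.07, -0.0, -0.0], [0.07, -0.0, -0.0], [0.07, -0.0, -0.0], [0.07, -0.0, -0.0], [0.07, -0.0, -0.0], [0.07, -0.0, -0.0], [0.07, -0.0, -0.0], [0.07, -0.0, -0.0], [0.07, -0.0, -0.0], [0.07, -0.0, -0.0], [0.07, -0.0, -0.0], [0.07, -0.0, -0.0], [0.07, -0.0, -0.0], [0.07, -0.0, -0.0], [0.07, -0.0, -0.0]]
```

View pics/w5.png

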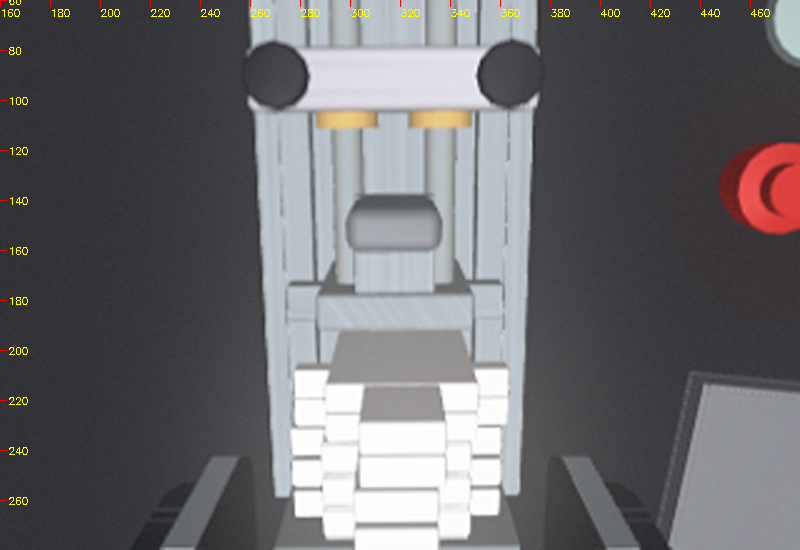

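```bash
python3 - <<'E'
from h import *
P=np.load('w5.npy',allow_pickle=True).item()
c,s=np.cos(.104),np.sin(.104)
for n,p,z in [('headL',(318,329),.115),('spL',(328,384),.115),('spR',(475,384),.115),('earL',(297,370),.097),('sp1ear',(297,399),.097),('f2ear',(295,430),.097)]:
    q=atz(P,(160+p[0]/2.5,60+p[1]/2.5),z)[:2]; print(n,c*q[0]+s*q[1],-s*q[0]+c*q[1])
E
```

```text
headL 0.4791814366033838 -0.22121911521367166
spL 0.4823802020731792 -0.24300375964940324
spR 0.5388719682048351 -0.24322468718931023
earL 0.4683650217539132 -0.24286046342637582
sp1ear 0.46790437441741123 -0.25529671223755046
f2ear 0.46656530401543234 -0.2688859951050153
```

Call:
{"name": "arm_command", "arguments": {"delta_pos": [[0.02, 0.05, -0.6], [0.02, 0.05, -0.86], [0.02, 0.04, -0.86], [0.02, 0.03, -0.86], [0.04, 0.03, -0.86], [0.04, 0.02, -0.86], [0.04, 0.02, -0.86], [0.04, 0.01, -0.86], [0.04, 0, -0.86], [0.04, 0, -0.86]], "rotation": [[0.08, 0, -0.01], [0.08, 0, -0.01], [0.08, 0, 0], [0.08, 0, 0], [0.08, 0, 0], [0.08, 0, 0], [0.08, 0, 0], [0.08, 0, 0], [0.08, 0, 0], [0.08, 0, 0]]}}

```text
clock: 19.55
position: [0.5195, 0.0973, 0.273]
tool_rot: [1.467, 1.563, -0.09]
force: [-0.1, 0.2, 0.0]
grip_width: 0.0551
```

Call:
{"name": "arm_command", "arguments": {"delta_pos": [[0.04, -0.01, -0.86], [0.04, -0.01, -0.86], [0.04, -0.02, -0.86], [0.04, -0.02, -0.6], [0.2, 0, -0.3], [0.3, 0, 0]], "rotation": [[0.07, 0, 0], [0.07, 0, 0], [0.07, 0, 0], [0.05, 0, 0], [0, 0, 0], [0, 0, 0]]}}

```text
clock: 20.15
position: [0.5175, 0.2088, 0.2545]
tool_rot: [1.66, 1.56, 0.078]
force: [0.4, -0.4, -0.9]
grip_width: 0.0558
```

```bash
python3 - <<'E'
from h import *
plan([.511,.23,.19],.0,4)
E
```

```text
clock 20.15 pos [0.5175 0.2088 0.2545] q [-0.0563  0.4525 -0.5953  1.7553  0.2995  1.0143 -0.7736] F [ 0.4386 -0.3992 -0.8941] w 0.0558
dworld [-0.0065  0.0212 -0.0645] turn deg [-0.629  -0.0533 -0.6336] n>= 2.2747029301889263 0.14906527247124615
[[0.54, -0.06, -0.18], [0.54, -0.06, -0.18], [0.54, -0.06, -0.18], [0.54, -0.06, -0.18]]
[[-0.03, -0.0, -0.03], [-0.03, -0.0, -0.03], [-0.03, -0.0, -0.03], [-0.03, -0.0, -0.03]]
```

Call:
{"name": "arm_command", "arguments": {"delta_pos": [[0.3, -0.1, -0.35], [0.5, -0.08, -0.25], [0.6, -0.04, -0.1], [0.4, 0, 0], [0.1, 0, 0], [0, 0, 0]], "rotation": [[-0.05, 0, -0.05], [-0.05, 0, -0.05], [0, 0, 0], [0, 0, 0], [0, 0, 0], [0, 0, 0]]}}

```text
clock: 20.75
position: [0.5102, 0.2278, 0.1901]
tool_rot: [-1.177, 1.566, -2.75]
force: [-0.3, 0.0, -0.2]
grip_width: 0.0554
```

```bash
python3 - <<'E'
from h import *
plan([.5105,.2285,.133],.0,4)
E
```

```text
clock 20.75 pos [0.5102 0.2278 0.1901] q [-0.1154  0.5384 -0.5709  1.8061  0.358   0.9069 -0.8491] F [-0.297   0.0088 -0.1645] w 0.0554
dworld [ 0.0003  0.0007 -0.0571] turn deg [-0.1059  0.1093  0.2639] n>= 1.9039527334450692 0.05077136793331907
[[0.48, 0.01, -0.01], [0.48, 0.0, -0.01], [0.48, 0.0, -0.01], [0.48, 0.0, -0.01]]
[[-0.0, 0.0, 0.01], [-0.0, 0.0, 0.01], [-0.0, 0.0, 0.01], [-0.0, 0.0, 0.01]]
```

Call:
{"name": "arm_command", "arguments": {"delta_pos": [[0.4, 0, -0.04], [0.55, 0, -0.03], [0.45, 0, -0.02], [0.3, 0, 0], [0.12, 0, 0], [0, 0, 0], [0, 0, 0]], "rotation": [[0, 0.01, 0.02], [0, 0, 0.02], [0, 0, 0], [0, 0, 0], [0, 0, 0], [0, 0, 0], [0, 0, 0]]}}

```text
clock: 21.45
position: [0.5114, 0.2303, 0.1331]
tool_rot: [1.654, 1.568, 0.08]
force: [-0.1, 0.5, 0.2]
grip_width: 0.0557
```

Call:
{"name": "arm_command", "arguments": {"delta_pos": [[0, 0, 0], [0, 0, 0], [0, 0, 0], [0, 0, 0]], "rotation": [[0, 0, 0], [0, 0, 0], [0, 0, 0], [0, 0, 0]], "gripper": 1, "grip_force": 50}}

```text
clock: 21.85
position: [0.512, 0.2305, 0.1345]
tool_rot: [1.777, 1.566, 0.202]
force: [-1.1, -0.7, -1.5]
grip_width: 0.0295
```

Call:
{"name": "arm_command", "arguments": {"delta_pos": [[-0.3, 0, 0], [-0.7, 0, 0], [-1, 0, 0], [-1, 0, 0], [-1, 0, 0], [-0.8, 0, 0], [-0.4, 0, 0.2]], "rotation": [[0, 0, 0], [0, 0, 0], [0, 0, 0], [0, 0, 0], [0, 0, 0], [0, 0, 0], [0, 0, 0]]}}

```text
clock: 22.55
position: [0.5097, 0.2247, 0.2986]
tool_rot: [2.083, 1.569, 0.512]
force: [-0.2, -0.7, -1.3]
grip_width: 0.0299
```

```bash
python3 - <<'E'
from h import *
plan(pp(.5085,-.215,.290),.104,16)
E
```

```text
clock 22.55 pos [0.5097 0.2247 0.2986] q [-0.0665  0.4124 -0.6189  1.696   0.2623  1.115  -0.7627] F [-0.1546 -0.6654 -1.2677] w 0.0299
dworld [ 0.0184 -0.3857 -0.0086] turn deg [-6.0114 -0.0532 -0.1073] n>= 12.875952059311766 1.0021041418518628
[[0.02, 0.04, 0.8], [0.02, 0.03, 0.8], [0.02, 0.03, 0.8], [0.02, 0.02, 0.8], [0.02, 0.02, 0.8], [0.02, 0.01, 0.8], [0.02, 0.01, 0.8], [0.02, 0.0, 0.8], [0.02, -0.0, 0.8], [0.02, -0.01, 0.8], [0.02, -0.01, 0.8], [0.02, -0.02, 0.8], [0.02, -0.02, 0.8], [0.02, -0.03, 0.8], [0.02, -0.03, 0.8], [0.02, -0.04, 0.8]]
[[-0.06, -0.0, -0.0], [-0.06, -0.0, -0.0], [-0.06, -0.0, -0.0], [-0.06, -0.0, -0.0], [-0.06, -0.0, -0.0], [-0.06, -0.0, -0.0], [-0.06, -0.0, -0.0], [-0.06, -0.0, -0.0], [-0.06, -0.0, -0.0], [-0.06, -0.0, -0.0], [-0.06, -0.0, -0.0], [-0.06, -0.0, -0.0], [-0.06, -0.0, -0.0], [-0.06, -0.0, -0.0], [-0.06, -0.0, -0.0], [-0.06, -0.0, -0.0]]
```

Call:
{"name": "arm_command", "arguments": {"delta_pos": [[0.02, 0.03, 0.4], [0.02, 0.03, 0.8], [0.02, 0.02, 0.85], [0.02, 0.02, 0.85], [0.02, 0.01, 0.85], [0.02, 0, 0.85], [0.02, 0, 0.85], [0.02, 0, 0.85], [0.02, 0, 0.85], [0.02, -0.01, 0.85]], "rotation": [[-0.1, 0, 0], [-0.1, 0, 0], [-0.1, 0, 0], [-0.1, 0, 0], [-0.1, 0, 0], [-0.1, 0, 0], [-0.1, 0, 0], [-0.1, 0, 0], [-0.1, 0, 0], [-0.1, 0, 0]]}}

```text
clock: 23.55
position: [0.5225, -0.0254, 0.2934]
tool_rot: [2.103, 1.569, 0.644]
force: [0.5, -0.7, 0.2]
grip_width: 0.0293
```

Call:
{"name": "arm_command", "arguments": {"delta_pos": [[0.02, -0.03, 0.85], [0.02, -0.03, 0.85], [0.02, -0.04, 0.85], [0.02, -0.04, 0.85], [0.02, -0.03, 0.6], [0.02, -0.02, 0.3], [0, 0, 0], [0, 0, 0]], "rotation": [[0, 0, 0], [0, 0, 0], [0, 0, 0], [0, 0, 0], [0, 0, 0], [0, 0, 0], [0, 0, 0], [0, 0, 0]]}}

```text
clock: 24.35
position: [0.5272, -0.1651, 0.2879]
tool_rot: [-1.934, 1.568, 2.884]
force: [0.4, 1.3, -0.7]
grip_width: 0.0291
```

```bash
python3 - <<'E'
from h import *
P=optics.camera_params('wrist');im=optics.grab_frame('wrist')[:,:,::-1]
z=P and monitor.observe()['position'][2]+.0015-.039
c,s=np.cos(.104),np.sin(.104)
for x in (250,390):
    v=im[215:270,x].mean(1); w=np.where(v>205)[0]; print(x,w[0]+215,w[-1]+215,v[w[0]-1:w[0]+1])
    for r in (w[0]+215-.5,w[-1]+215+.5):
        q=atz(P,(x,r),z)[:2]; print(c*q[0]+s*q[1],-s*q[0]+c*q[1])
inp();plan(pp(.5085,-.228,.290),.104,2)
E
```

```text
250 235 253 [203. 254.]
0.468688877058037 -0.21719235715514834
0.4680037910633934 -0.22874601061853056
390 235 253 [171.3333 242.    ]
0.5465945054787108 -0.21693989635887764
0.547341307840649 -0.22847847875638622
press 0.5072445492126073 -0.21885315327377433 0.28789628984679827
clock 24.4 pos [ 0.5272 -0.165   0.2879] q [ 0.5816  0.4011 -0.5188  1.7209  0.2207  1.0814  0.0984] F [ 0.7129  0.8171 -1.292 ] w 0.0293
dworld [ 0.0022 -0.009   0.0021] turn deg [ 0.1417 -0.0599  0.1777] n>= 0.3156414247586693 0.03916661390623312
[[-0.04, 0.02, 0.15], [-0.04, 0.02, 0.15]]
[[0.01, -0.0, 0.01], [0.01, -0.0, 0.01]]
```

Call:
{"name": "arm_command", "arguments": {"delta_pos": [[0, 0.02, 0.15], [0, 0.02, 0.12], [0, 0, 0.03], [0, 0, 0]], "rotation": [[0.02, 0, 0.02], [0.01, 0, 0.01], [0, 0, 0], [0, 0, 0]]}}

```text
clock: 24.8
position: [0.5299, -0.1722, 0.2883]
tool_rot: [2.489, 1.569, 1.025]
force: [-0.9, -0.3, -1.3]
grip_width: 0.0294
```

```bash
python3 - <<'E'
from h import *
inp();plan(pp(.5085,-.2281,.190),.104,4)
E
```

```text
press 0.5091760971304506 -0.22625994998091797 0.2882601110598472
clock 24.8 pos [ 0.5299 -0.1722  0.2883] q [ 0.5902  0.4065 -0.5161  1.7114  0.2214  1.0816  0.1109] F [-0.9305 -0.3332 -1.255 ] w 0.0294
dworld [-0.0005 -0.0019 -0.0983] turn deg [ 0.1398 -0.0687 -0.0523] n>= 3.2759887933765786 0.027386118744540253
[[0.82, -0.01, 0.02], [0.82, -0.01, 0.02], [0.82, -0.01, 0.02], [0.82, -0.01, 0.02]]
[[0.01, -0.0, -0.0], [0.01, -0.0, -0.0], [0.01, -0.0, -0.0], [0.01, -0.0, -0.0]]
```

Call:
{"name": "arm_command", "arguments": {"delta_pos": [[0.4, -0.01, 0.04], [0.6, -0.01, 0.03], [0.7, 0, 0.01], [0.6, 0, 0.01], [0.4, 0, 0], [0.15, 0, 0], [0, 0, 0]], "rotation": [[0.01, 0, 0], [0.01, 0, 0], [0, 0, 0], [0, 0, 0], [0, 0, 0], [0, 0, 0], [0, 0, 0]]}}

```text
clock: 25.5
position: [0.5291, -0.1742, 0.1963]
tool_rot: [2.969, 1.569, 1.503]
force: [-0.1, 0.6, -0.8]
grip_width: 0.0292
```

```bash
python3 - <<'E'
from h import *
inp();plan(pp(.5085,-.2281,.135),.104,4)
E
```

```text
press 0.508112494375442 -0.2281919129009171 0.19627184355518607
clock 25.5 pos [ 0.5291 -0.1742  0.1963] q [ 0.5645  0.5095 -0.484   1.812   0.2932  0.8919  0.0519] F [-0.0696  0.5905 -0.8401] w 0.0292
dworld [ 0.0004  0.0001 -0.0613] turn deg [ 0.06   -0.1149 -0.02  ] n>= 2.0424379281311 0.021853191217457508
[[0.51, 0.0, 0.0], [0.51, 0.0, 0.0], [0.51, 0.0, -0.0], [0.51, 0.0, -0.0]]
[[0.0, -0.0, -0.0], [0.0, -0.0, -0.0], [0.0, -0.0, -0.0], [0.0, -0.0, -0.0]]
```

Call:
{"name": "arm_command", "arguments": {"delta_pos": [[0.4, 0, 0], [0.5, 0, 0], [0.45, 0, 0], [0.3, 0, 0], [0.15, 0, 0], [0.05, 0, 0], [0, 0, 0]], "rotation": [[0, 0, 0], [0, 0, 0], [0, 0, 0], [0, 0, 0], [0, 0, 0], [0, 0, 0], [0, 0, 0]]}}

```text
clock: 26.2
position: [0.5304, -0.1743, 0.1385]
tool_rot: [1.748, 1.567, 0.282]
force: [-0.0, -0.6, -1.6]
grip_width: 0.0293
```

Call:
{"name": "arm_command", "arguments": {"delta_pos": [[0.03, 0, 0.1], [0, 0, 0.12], [0, 0, 0.05], [0, 0, 0]], "rotation": [[0, 0, 0], [0, 0, 0], [0, 0, 0], [0, 0, 0]]}}

```text
clock: 26.6
position: [0.5314, -0.1802, 0.1384]
tool_rot: [2.41, 1.565, 0.946]
force: [-0.3, -0.2, -2.3]
grip_width: 0.0295
```

```bash
python3 - <<'E'
from h import *
inp();print(monitor.observe()['force'])
E
```

```text
press 0.509776740795116 -0.23437760669069782 0.13843013653856773
[-0.2775 -0.1651 -2.3391]
```

Call:
{"name": "arm_command", "arguments": {"delta_pos": [[0.12, 0, 0.03], [0.08, 0, 0.03], [0, 0, 0]], "rotation": [[0, 0, 0], [0, 0, 0], [0, 0, 0]]}}

```text
clock: 26.9
position: [0.5317, -0.1802, 0.1343]
tool_rot: [2.508, 1.564, 1.045]
force: [0.1, 0.7, -1.7]
grip_width: 0.0291
```

Call:
{"name": "arm_command", "arguments": {"delta_pos": [[0, 0, 0], [0, 0, 0], [-0.2, 0, 0], [-0.6, 0, 0], [-0.8, 0, 0], [-0.6, 0, -0.3], [-0.2, 0, -0.6], [0, 0, -0.5], [0, 0, -0.2], [0, 0, 0]], "rotation": [[0, 0, 0], [0, 0, 0], [0, 0, 0], [0, 0, 0], [0, 0, 0], [0, 0, 0], [0, 0, 0], [0, 0, 0], [0, 0, 0], [0, 0, 0]], "gripper": -0.3}}

```text
clock: 27.9
position: [0.526, -0.1313, 0.2098]
tool_rot: [2.269, 1.564, 0.805]
force: [-0.1, 0.3, 0.5]
grip_width: 0.0553
```

```bash
python3 - <<'E'
from h import *
inp();plan(pp(.5085,-.1791,.135),.104,4)
im=optics.grab_frame('top')[:,:,::-1]
a=crop(im,178,196,100,64,4); b=crop(im,322,174,165,84,4)
o=np.zeros((a.shape[0]+b.shape[0],660,3),np.uint8);o[:256,:400]=a;o[256:]=b
cv2.imwrite('pics/t2.png',o)
E
```

```text
press 0.5095438820611132 -0.18514786309804504 0.20975742675841952
clock 27.9 pos [ 0.526  -0.1313  0.2098] q [ 0.5133  0.4706 -0.5053  1.8399  0.278   0.8976 -0.0133] F [-0.0667  0.3374  0.4954] w 0.0553
dworld [-0.0017  0.0059 -0.0748] turn deg [ 0.15   -0.2461 -0.2924] n>= 2.5002975808115027 0.06841944299273318
[[0.62, -0.01, -0.05], [0.62, -0.01, -0.05], [0.62, -0.01, -0.05], [0.62, -0.01, -0.05]]
[[0.01, -0.01, -0.01], [0.01, -0.01, -0.01], [0.01, -0.01, -0.01], [0.01, -0.01, -0.01]]
```

View pics/t2.png

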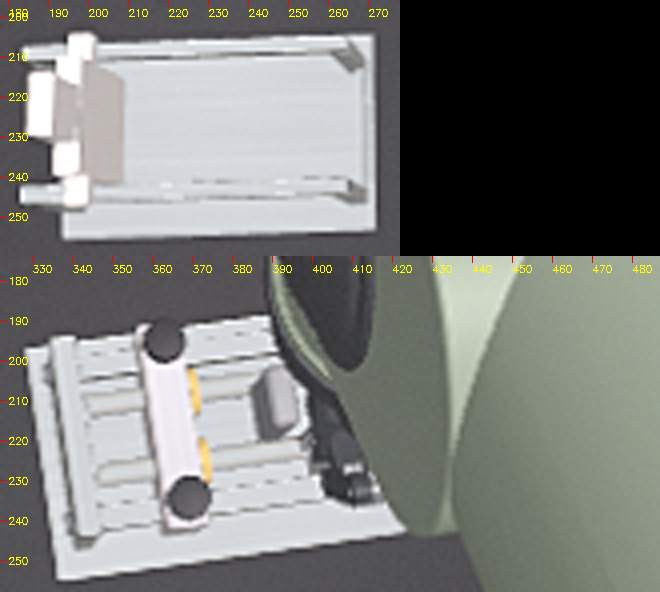

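Call:
{"name": "arm_command", "arguments": {"delta_pos": [[0.3, -0.03, -0.12], [0.5, -0.02, -0.08], [0.6, 0, 0], [0.5, 0, 0], [0.3, 0, 0], [0.12, 0, 0], [0, 0, 0]], "rotation": [[0.01, -0.02, -0.02], [0.01, -0.02, -0.02], [0, 0, 0], [0, 0, 0], [0, 0, 0], [0, 0, 0], [0, 0, 0]]}}

```text
clock: 28.65
position: [0.5219, -0.1267, 0.1321]
tool_rot: [-1.77, 1.566, 3.044]
force: [-0.1, 0.0, 0.5]
grip_width: 0.0551
```

```bash
python3 - <<'E'
from h import *
inp();plan(pp(.5085,-.1791,.135),.104,2)
P=optics.camera_params('wrist');im=optics.grab_frame('wrist')[:,:,::-1]
cv2.imwrite('pics/w6.png',crop(im,160,100,320,240,2.5,20))
E
```

```text
press 0.5059005975052998 -0.18021394002206825 0.13205890448426835
clock 28.65 pos [ 0.5219 -0.1267  0.1321] q [ 0.4618  0.5733 -0.4562  1.9088  0.3598  0.7455 -0.0985] F [-0.0554  0.0492  0.463 ] w 0.0551
dworld [0.0025 0.0014 0.0029] turn deg [-0.1376 -0.0559  0.2752] n>= 0.13600571284927485 0.05212439892130226
[[-0.05, 0.04, -0.02], [-0.05, 0.04, -0.02]]
[[-0.01, -0.0, 0.02], [-0.01, -0.0, 0.02]]
```

View pics/w6.png

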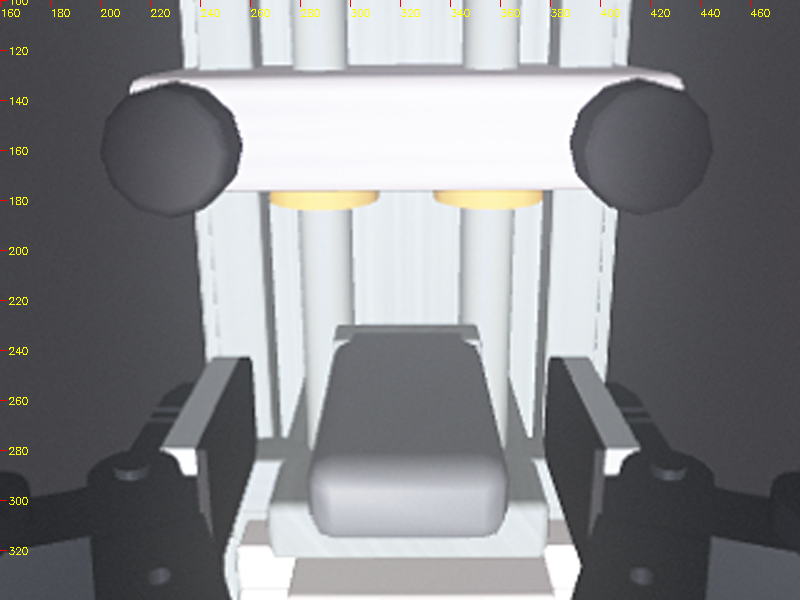

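Call:
{"name": "arm_command", "arguments": {"delta_pos": [[-0.06, 0.08, 0], [-0.03, 0.03, 0], [0, 0, 0]], "rotation": [[0, 0, 0.03], [0, 0, 0.02], [0, 0, 0]]}}

```text
clock: 29.0
position: [0.5264, -0.1266, 0.1367]
tool_rot: [1.582, 1.567, 0.112]
force: [-0.3, 0.4, 0.3]
grip_width: 0.0555
```

Call:
{"name": "arm_command", "arguments": {"delta_pos": [[0, 0, 0], [0, 0, 0], [0, 0, 0], [0, 0, 0], [0, 0, 0]], "rotation": [[0, 0, 0], [0, 0, 0], [0, 0, 0], [0, 0, 0], [0, 0, 0]], "gripper": 1, "grip_force": 90}}

```text
clock: 29.5
position: [0.5232, -0.1272, 0.1371]
tool_rot: [-1.272, 1.568, -2.742]
force: [-0.7, 0.5, -1.5]
grip_width: 0.0288
```

```bash
python3 - <<'E'
from h import *
inp();plan(pp(.5085,-.19,.135),.104,2)
E
```

```text
press 0.5072104202344834 -0.1808154187739623 0.1371455573147141
clock 29.5 pos [ 0.5232 -0.1272  0.1371] q [ 0.4634  0.5664 -0.4585  1.904   0.3561  0.7543 -0.096 ] F [-0.7116  0.4591 -1.5326] w 0.0288
dworld [ 0.0022 -0.009  -0.0021] turn deg [-0.1933  0.0471  0.1539] n>= 0.31732031566443253 0.04191596378555391
[[0.04, 0.02, 0.15], [0.04, 0.02, 0.15]]
[[-0.02, 0.0, 0.01], [-0.02, 0.0, 0.01]]
```

Call:
{"name": "arm_command", "arguments": {"delta_pos": [[0, 0, 0.1], [0, 0, 0.1], [0, 0, 0.05], [0, 0, 0.05]], "rotation": [[0, 0, 0], [0, 0, 0], [0, 0, 0], [0, 0, 0]]}}

```text
clock: 29.9
position: [0.5242, -0.1361, 0.1371]
tool_rot: [-1.59, 1.568, -3.06]
force: [-0.8, 2.6, -0.2]
grip_width: 0.029
```

```bash
python3 - <<'E'
from h import *
inp();print(monitor.observe()['force'])
E
```

```text
press 0.5072503543846073 -0.1897348753587634 0.1371390853744526
[-0.7663  2.6323 -0.1553]
```

Call:
{"name": "arm_command", "arguments": {"delta_pos": [[0, 0, 0.05], [0, 0, 0.05], [0, 0, 0]], "rotation": [[0, 0, 0], [0, 0, 0], [0, 0, 0]]}}

```text
clock: 30.2
position: [0.5243, -0.1368, 0.1371]
tool_rot: [-2.338, 1.566, 2.477]
force: [-1.2, 1.8, -1.3]
grip_width: 0.0285
```

Call:
{"name": "arm_command", "arguments": {"delta_pos": [[0, 0, 0.05], [0, 0, 0.05], [0, 0, 0]], "rotation": [[0, 0, 0], [0, 0, 0], [0, 0, 0]]}}

```text
clock: 30.5
position: [0.5243, -0.1369, 0.1371]
tool_rot: [-2.622, 1.563, 2.194]
force: [-0.9, 1.2, -0.9]
grip_width: 0.029
```

```bash
python3 - <<'E'
from h import *
inp();print(monitor.observe()['force'])
E
```

```text
press 0.5072731233251941 -0.19058695972561882 0.13714426524665482
[-0.9472  1.1956 -0.8678]
```

Call:
{"name": "arm_command", "arguments": {"delta_pos": [[0, 0, 0.1], [0, 0, 0.1]], "rotation": [[0, 0, 0], [0, 0, 0]]}}

```text
clock: 30.7
position: [0.5243, -0.137, 0.1371]
tool_rot: [-2.786, 1.556, 2.034]
force: [-8.6, 25.8, 8.1]
grip_width: 0.0292
```

```bash
python3 - <<'E'
from h import *
inp();print(monitor.observe()['force'])
E
```

```text
press 0.5072760835670717 -0.19068315735892183 0.13709730196060166
[-8.5985 25.8456  8.0724]
```

```bash
python3 - <<'E'
from h import *
im=optics.grab_frame('wrist')[:,:,::-1]
cv2.imwrite('pics/w7.png',crop(im,160,100,320,240,2.5,20))
inp();plan(pp(.5085,-.195,.137),.104,1)
E
```

```text
press 0.5072885831664425 -0.19065075232901674 0.13707902033903105
clock 30.75 pos [ 0.5243 -0.137   0.1371] q [ 0.4947  0.5761 -0.469   1.8884  0.3438  0.7663 -0.0534] F [-8.4607 24.143   6.6917] w 0.029
dworld [ 0.0017 -0.0042 -0.0001] turn deg [ 0.2375 -0.8137  0.3012] n>= 0.1505166298016419 0.1499333103414032
[[0.0, 0.04, 0.15]]
[[0.04, -0.14, 0.05]]
```

Call:
{"name": "arm_command", "arguments": {"delta_pos": [[-0.02, -0.03, 0.1], [-0.02, -0.03, 0.1]], "rotation": [[0.02, -0.05, 0.02], [0.02, -0.05, 0.02]]}}

```text
clock: 30.95
position: [0.5243, -0.137, 0.1372]
tool_rot: [3.047, 1.559, 1.585]
force: [9.8, 21.2, -16.8]
grip_width: 0.0289
```

```bash
python3 - <<'E'
from h import *
for i in range(4): optics.grab_frame('wrist'); print(monitor.observe()['force'])
im=optics.grab_frame('wrist')[:,:,::-1]
cv2.imwrite('pics/w8.png',crop(im,160,100,320,240,2.5,20))
side=optics.grab_frame('side')[:,:,::-1]; cv2.imwrite('pics/s2.png',crop(side,270,110,110,230,2.5,20))
inp();plan(pp(.5085,-.195,.137),.104,1)
E
```

```text
[  8.1364  21.1514 -15.75  ]
[  7.206   22.6626 -15.3295]
[  7.0012  21.9893 -15.0243]
[  7.7148  22.3706 -14.6473]
press 0.5072293820238355 -0.19066537567551986 0.1371784720944744
clock 31.25 pos [ 0.5243 -0.137   0.1372] q [ 0.494   0.5728 -0.468   1.894   0.3469  0.7573 -0.0563] F [  7.1414  21.9731 -13.3786] w 0.0287
dworld [ 0.0017 -0.0042 -0.0002] turn deg [ 0.265  -0.6478 -0.0482] n>= 0.15068469790420555 0.11692840478478558
[[0.0, 0.04, 0.14]]
[[0.04, -0.11, -0.01]]
```

View pics/w8.png

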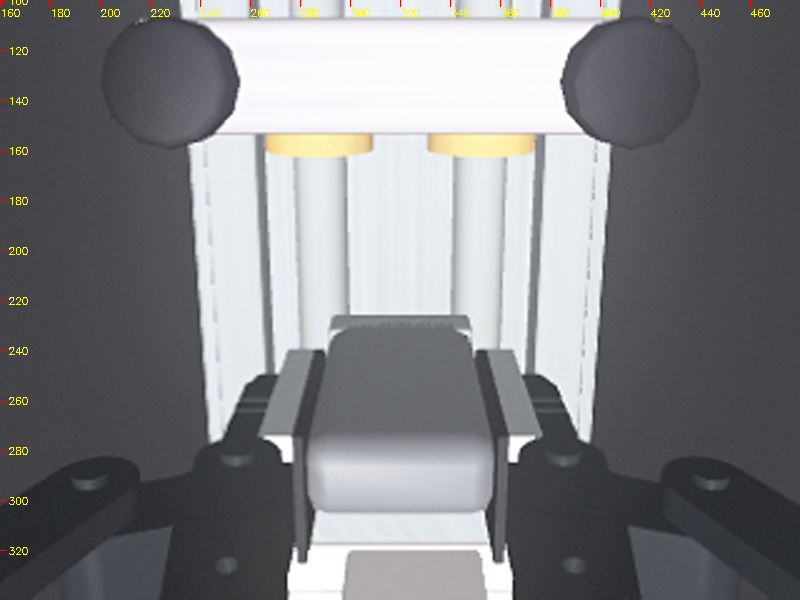

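View pics/s2.png

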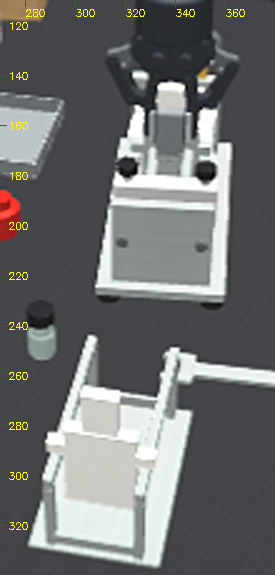

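Call:
{"name": "arm_command", "arguments": {"delta_pos": [[-0.01, -0.01, 0.11], [-0.01, -0.01, 0.11]], "rotation": [[0, -0.02, 0], [0, -0.02, 0]]}}

```text
clock: 31.45
position: [0.5243, -0.1372, 0.1371]
tool_rot: [3.137, 1.556, 1.68]
force: [-2.1, 25.6, 0.1]
grip_width: 0.0288
```

```bash
python3 - <<'E'
from h import *
for i in range(6): optics.grab_frame('wrist'); print(monitor.observe()['force'])
inp()
E
```

```text
[-1.0903 23.1232 -1.6724]
[-0.9986 23.4621 -0.9833]
[-0.9395 21.838  -1.7631]
[-1.4473 23.1004 -1.6127]
[ 0.1385 22.2181 -1.4994]
[-0.3452 22.3903 -1.6908]
press 0.507291854612085 -0.19083419448045685 0.1370939089017323
```

Steady, with about 22–23 N along the press axis and almost no side load. Travel is about 10–11 mm of 20. Handing in.

```bash
python3 - <<'E'
from workcell import monitor,bot
print(bot.job_done()); print(monitor.observe()['force'])
E
```

```text
the job is handed in; nothing more can be done
None
the job is handed in; nothing more can be done
```

I hung three spacers in the press between the filter plates and the moving head. I then gripped the handle, pushed the head in, and handed the job in at about 32 s with the arm still holding that push.

**Last checks**
- **Push:** the head stops dead after about 10 mm of travel (up to about 11.5 mm allowing for calibration error), so roughly 8–10 mm is left before its stop. The push held at 22–23 N over the last readings, with 2 N or less sideways or vertical. Two spacers would have put contact past 20 mm.
- **Stack:** the last wrist picture shows the head against the last spacer.
- **Rack and bench:** the last top and side pictures show the unused spacer hanging in the rack. The side crop also shows the vial and spanner in place. I did not take a final picture of the whole bench.

**What went less well**
- When I reached for the first spacer, the fingertips came down too far and pressed on the plate. The wrist force peaked at about 83 N (limit 120 N). If that counted as the gripper's body pressing, it would be over the 40 N limit. The plate was not visibly disturbed.
- The force could not be read after hand-in, so the final hold is unconfirmed beyond the last reading before it.

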